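# Tighten the air filter cover's nuts in cross order

### The job

The air filter cover sits on soft rubber mounts and its four cap nuts must be tightened evenly, with the T-handle wrench: the two opposite nuts with a yellow dab have had their first pass, so first give the other two about an eighth of a turn each, then in a second pass turn all four clockwise until they come up firm against the stop, always going to the opposite nut before its neighbours. Press and turn only lightly, so that the rubber under a nut is neither squashed nor wrung, keep your hand off the cover, and leave the spark plugs alone. Finally stand the wrench back in its wooden block and let go.

Things in the scene. Friction and masses are not known exactly. Their poses are not given: they have to be found in the camera images.
- cover: round dented aluminium cover, 160 mm wide, on a black housing fixed to the bench; origin on the bench under its centre. Its face is 60 mm above the bench (the 44 mm wide middle hub 6 mm higher); a stub pipe sticks out along its -y. It carries four steel hex cap nuts on a 100 mm circle, numbered 1,2,3,4 round the ring: 1 and 3 are opposite (yellow dab on top), 2 and 4 are opposite (no dab)
- wrench: chrome T-handle spark plug wrench, 142 mm tall, about 0.28 kg, upright, mouth down in the block. Origin: centre of the socket's mouth (lower end), z up the shaft. Hex hole 24 mm across flats (loose: about 0.19 rad of play either way; two flats face +x and -x), 26 mm deep; socket 37 mm wide, shaft 13 mm. Red grip 100 to 142 mm above the origin, 34 mm along x, 18 mm along y (pinch these faces); 130 mm cross bar along x at 107 mm
- holder: wooden block 75 x 75 x 35 mm fixed on the bench, with one upright round hole, 44 mm wide and 30 mm deep, in its middle, where the wrench lives; origin at the centre of the underside (the hole's floor is 5 mm above it)
- stud1 (a point): nut 1: centre of its flange's upper face, 71 mm above the bench, where the wrench's mouth rests when fully on (fixed point; shows no turning). Above the 34 mm flange: a hexagon 22 mm across flats, 12 mm high, then a narrower 7 mm dome. Which way its flats point is not measured: see it, or feel it by turning the lightly pressed wrench until it drops on (within 1/6 turn)
- stud2 (a point): nut 2: centre of its flange's upper face, 71 mm above the bench, where the wrench's mouth rests when fully on (fixed point; shows no turning). Above the 34 mm flange: a hexagon 22 mm across flats, 12 mm high, then a narrower 7 mm dome. Which way its flats point is not measured: see it, or feel it by turning the lightly pressed wrench until it drops on (within 1/6 turn)
- stud3 (a point): nut 3: centre of its flange's upper face, 71 mm above the bench, where the wrench's mouth rests when fully on (fixed point; shows no turning). Above the 34 mm flange: a hexagon 22 mm across flats, 12 mm high, then a narrower 7 mm dome. Which way its flats point is not measured: see it, or feel it by turning the lightly pressed wrench until it drops on (within 1/6 turn)
- stud4 (a point): nut 4: centre of its flange's upper face, 71 mm above the bench, where the wrench's mouth rests when fully on (fixed point; shows no turning). Above the 34 mm flange: a hexagon 22 mm across flats, 12 mm high, then a narrower 7 mm dome. Which way its flats point is not measured: see it, or feel it by turning the lightly pressed wrench until it drops on (within 1/6 turn)
- nut1 (a joint): how far nut 1 (yellow dab) is screwed down on its stud, rad turned clockwise seen from above, i.e. in the tightening sense; about 0.75 at the start; it runs against 0.15 N m of friction and stops dead at 1.5 (tight). An eighth of a turn is 0.785
- nut2 (a joint): how far nut 2 (no dab) is screwed down on its stud, rad turned clockwise seen from above, i.e. in the tightening sense; about 0.1 at the start; it runs against 0.15 N m of friction and stops dead at 1.5 (tight). An eighth of a turn is 0.785
- nut3 (a joint): how far nut 3 (yellow dab) is screwed down on its stud, rad turned clockwise seen from above, i.e. in the tightening sense; about 0.75 at the start; it runs against 0.15 N m of friction and stops dead at 1.5 (tight). An eighth of a turn is 0.785
- nut4 (a joint): how far nut 4 (no dab) is screwed down on its stud, rad turned clockwise seen from above, i.e. in the tightening sense; about 0.1 at the start; it runs against 0.15 N m of friction and stops dead at 1.5 (tight). An eighth of a turn is 0.785
- mount1 (a joint): how far nut 1 is pressed down into its soft rubber mount, m, about 0.0005 at rest; springy, about 2 N per mm; the rubber is damaged at 9 mm (18 N)
- mount2 (a joint): how far nut 2 is pressed down into its soft rubber mount, m, about 0.0005 at rest; springy, about 2 N per mm; the rubber is damaged at 9 mm (18 N)
- mount3 (a joint): how far nut 3 is pressed down into its soft rubber mount, m, about 0.0005 at rest; springy, about 2 N per mm; the rubber is damaged at 9 mm (18 N)
- mount4 (a joint): how far nut 4 is pressed down into its soft rubber mount, m, about 0.0005 at rest; springy, about 2 N per mm; the rubber is damaged at 9 mm (18 N)
- wind1 (a joint): how far the rubber mount of nut 1 is twisted (with stud and nut), rad, positive clockwise; springs back, 2 N m per rad (turning the running nut winds it by about 0.08); damaged at 0.35 (0.7 N m)
- wind2 (a joint): how far the rubber mount of nut 2 is twisted (with stud and nut), rad, positive clockwise; springs back, 2 N m per rad (turning the running nut winds it by about 0.08); damaged at 0.35 (0.7 N m)
- wind3 (a joint): how far the rubber mount of nut 3 is twisted (with stud and nut), rad, positive clockwise; springs back, 2 N m per rad (turning the running nut winds it by about 0.08); damaged at 0.35 (0.7 N m)
- wind4 (a joint): how far the rubber mount of nut 4 is twisted (with stud and nut), rad, positive clockwise; springs back, 2 N m per rad (turning the running nut winds it by about 0.08); damaged at 0.35 (0.7 N m)
- plug1: spark plug lying on the bench to the right of the cover, 83 mm long, 20 mm high, white ceramic body; origin on the bench under its hexagon. Leave it alone
- plug2: spark plug lying on the bench to the right of the cover, 83 mm long, 20 mm high, white ceramic body; origin on the bench under its hexagon. Leave it alone
- plug3: spark plug lying on the bench beyond the wooden block, 83 mm long, 20 mm high, white ceramic body; origin on the bench under its hexagon. Leave it alone
There are look-alikes about, which are no part of the job. Of the things like the cover, leave any that is blue or green; of the rest the larger one is meant.

How it is judged:
By the outcome, as a careful person would: the job done as asked, in the order asked, and still so for the second after the job is handed in, with the robot touching nothing.
It also fails if it takes over 72 s, if anything falls off the work surface, if the arm or the gripper's body presses on something with over 40 N, if the wrist force passes 120 N, or if a joint passes its speed limit or range.

### The arm

A 6-joint arm with a two-finger parallel gripper is mounted at the origin on the work surface. World frame = base frame: x ahead of the robot, y to its left, z up, the work surface at z = 0. Lengths are in m, angles in rad, forces in N, time in s.
With the tool pointing down it reaches from about 0.35 to 0.925 m from the base axis. Payload 6.4 kg.
Tool frame: the origin (TCP) lies at the very end of the fingers, on their centre line; the grasp point (between the pads) lies 19 mm behind it (r.grasp_offset is the distance from the TCP to the grasp point, in m); z points along the fingers, y is the direction in which the jaws open and shut (so a half turn about z gives the same grasp; the last joint's range is limited). The gripper opens to 94 mm and grips with 3 to 60 N. Pads are 16 mm wide; open, the fingers measure 119 mm over their backs; the gripper's body (75 mm by 177 mm) begins 78 mm behind the grasp point.
Start: joints at [1.051, 0.245, 1.558, -0, 1.339, -0.174], TCP at [0.22, 0.612, 0.181] pointing down, gripper open.
Joint ranges: [-3.13, 3.13], [-1.02, 2.26], [0.13, 2.54], [-0.95, 4.09], [0.21, 2.88], [-2.74, 2.74]. Speed limits (rad/s): [2.57, 2.57, 3.14, 3.14, 3.14, 3.14].

### API

Orientations are given as [roll, pitch, yaw] about the fixed x, y, z axes, in that order (R = Rz(yaw) Ry(pitch) Rx(roll)).
In Python, from bench import r gives the robot as it stands.
- The arm moves only by the tool arm_command, never from a script. Its argument "targets" is a list of rows, each a list of 3 entries, a list of its own where there are three numbers: the shift along the tool's x, y, z in cm, then the turn about the tool's z in degrees, then the closure, from 0 (fully open) to 1 (shut). A call has 1 to 8 rows; each row is the pose to reach, as a shift and turn from the pose commanded when the call began, along the tool's axes at that moment; what a row does not reach only later rows make up. A row lasts 1/10 s, in which the tool goes at most 50 mm and 8.59 degrees, less where a joint would pass 70% of its speed; a pose out of reach is approached as far as the arm can. A call with a gripper value outside its range is refused whole. The fingers move at their own pace and stop on an object; "squeeze" is the grip in N (left out, the last holds). Time passes only in rows, so rows that repeat a pose let the fingers close. It gives the time, the measured TCP pose, the force and the opening at its end, in the units of the state.
- r.get_state(): the state, without advancing time (a new reading comes with each control period).
- r.read_camera(name): name is "scene" or "top" or "wrist"; returns the picture (480x640x3 uint8, red, green, blue); there is no depth.
- r.calibration(name): a dict with "mtx" (3x3 intrinsics, pixels), "camera_from_world" (4x4, takes a point from world to camera coordinates). Camera axes: x right, y up, looking along -z (the intrinsics and any distortion apply to the point x, -y, -z); pixel columns grow to the right and rows downward; lengths in m; the calibration is good to about 2 mm. A picture is of the moment at which its call begins: read the wrist's pose just before it. calibration takes no time and is no camera call; for the wrist camera it gives the pose at the moment of the call.
- r.finish_job(): hands the job in, once; it reports no verdict.
The state is a dict: "time_s": time; "joints": joint angles; "dq": joint speeds; "joint_torque": joint torques, N m; "tool_pos": TCP position; "ee_rot": TCP orientation; "contact_force": force on the tool from outside, world axes, zero at the start; "ft_torque": the same for the moment, N m; "grip_width": finger opening in m.
Only numpy, scipy, OpenCV 4.12 (cv2) and the standard library are available. Lean on these libraries where they do the work, as an engineer would, in place of code of your own. Each camera call takes 0.05 s, during which the arm holds its last target.

## Working session

There is one attempt and no reset: what is moved stays moved. The work goes in short steps, Python scripts to look and compute and a tool call to move; the robot and the scene stay as the last step left them, time stands still between calls to the robot, and variables do not carry over. Pictures are saved under pics/ and viewed, and the job is handed in when it is done.

Besides the shell and the picture viewer there is one more tool, called by a JSON object that holds its "api" and its "payload". arm_command: Moves the arm, as the interface text tells. Its arguments: {"type":"object","properties":{"targets":{"type":"array","items":{"type":"array"}},"squeeze":{"type":"number"}},"required":["targets"]}

```bash
ls -la; mkdir -p pics; python3 - <<'E'
from bench import r
import cv2
print(r.get_state())
for n in ("scene","top","wrist"):
    c=r.calibration(n); print(n,c)
    im=r.read_camera(n); cv2.imwrite(f"pics/{n}0.png",im[:,:,::-1])
E
```

```text
total 12
drwxr-xr-x  3 agent agent 4096 Dec  7 08:10 .
drwxr-xr-x 23 root  root  4096 Dec  7 08:10 ..
drwxr-xr-x  2 agent agent 4096 Dec  7 08:10 pics
{'time_s': 0.0, 'joints': array([ 1.05091201e+00,  2.45779408e-01,  1.55894381e+00, -1.33600872e-05,
        1.33868003e+00, -1.74096333e-01]), 'dq': array([-6.50746675e-04,  1.78177510e-03, -2.64768336e-07,  3.14242450e-04,
        1.15613198e-03,  7.72848904e-04]), 'joint_torque': array([-5.45114672e-04, -4.15848863e+01, -3.14595830e+01,  6.84241997e-02,
        3.33639421e-02, -1.33091062e-04]), 'tool_pos': array([0.219998  , 0.61098942, 0.1799053 ]), 'ee_rot': array([-3.13980718e+00, -3.00827999e-04,  2.79580749e+00]), 'contact_force': array([ 0.15298505,  0.25858326, -0.84233422]), 'ft_torque': array([ 0.01601914, -0.0231355 , -0.03015757]), 'grip_width': 0.0940730349759083}
scene {'mtx': array([[523.86135277,   0.        , 319.78604492],
       [  0.        , 523.86135277, 236.67814927],
       [  0.        ,   0.        ,   1.        ]]), 'camera_from_world': array([[ 0.66487194,  0.74678896, -0.01586048, -0.34645258],
       [-
[... 345 characters left out ...]
amera_from_world': array([[-0.02363319, -0.99954823, -0.0185692 ,  0.02242968],
       [ 0.98059784, -0.02679273,  0.19419072, -0.47455239],
       [-0.19460051, -0.01361957,  0.98078803, -1.09176156],
       [ 0.        ,  0.        ,  0.        ,  1.        ]])}
wrist {'mtx': array([[374.53468193,   0.        , 324.162818  ],
       [  0.        , 374.53468193, 241.39233   ],
       [  0.        ,   0.        ,   1.        ]]), 'camera_from_world': array([[ 0.3397664 ,  0.94050643, -0.00254027, -0.64842867],
       [-0.90800246,  0.32731769, -0.26152375,  0.02663139],
       [-0.24513329,  0.09116356,  0.9651937 , -0.39198882],
       [ 0.        ,  0.        ,  0.        ,  1.        ]])}
```

View pics/scene0.png

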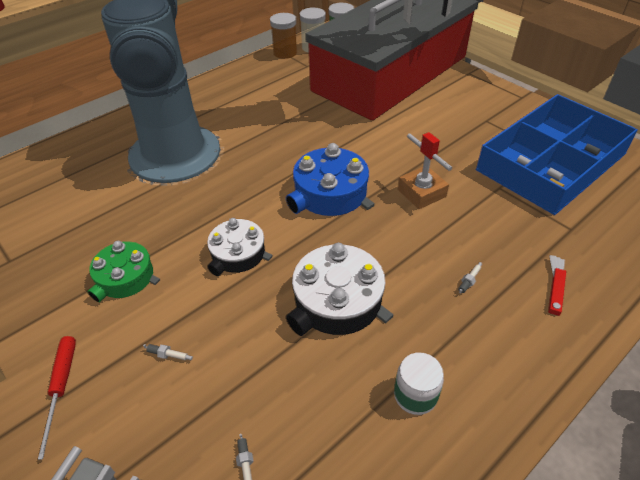

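View pics/top0.png

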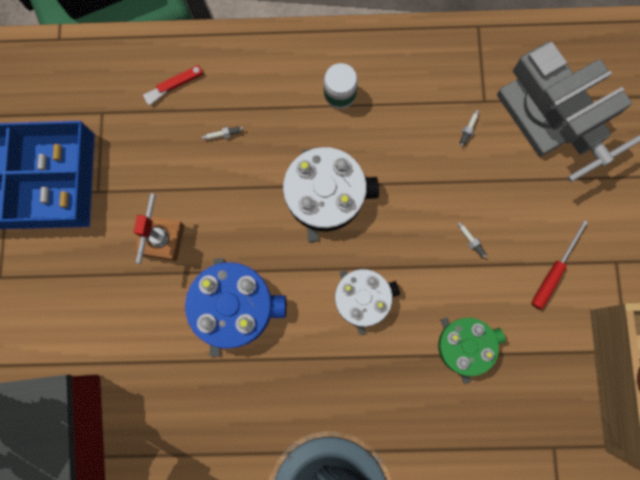

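View pics/wrist0.png

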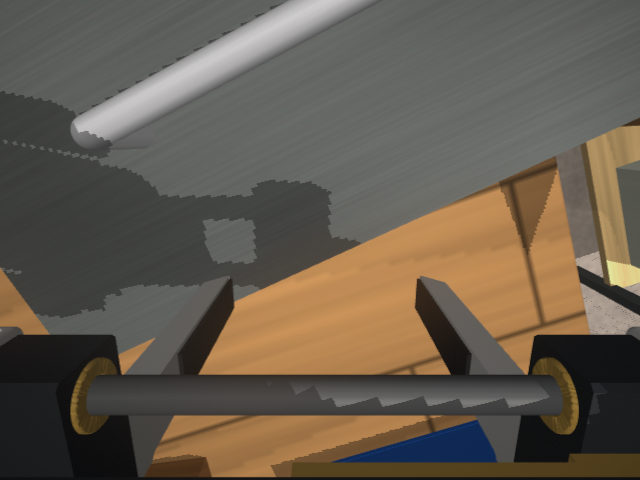

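```bash
cat > h.py <<'E'
import numpy as np, cv2
from bench import r
def proj(cal,P):
    P=np.atleast_2d(P).astype(float); M=cal["camera_from_world"]; c=P@M[:3,:3].T+M[:3,3]
    q=c*[1,-1,-1]; uv=q@cal["mtx"].T; return uv[:,:2]/uv[:,2:]
def atz(cal,uv,z):
    M=cal["camera_from_world"]; R=M[:3,:3]; o=-R.T@M[:3,3]
    d=np.linalg.inv(cal["mtx"])@[uv[0],uv[1],1.]; d=R.T@(d*[1,-1,-1]); return o+d*(z-o[2])/d[2]
def tri(obs):
    A=[];b=[]
    for cal,uv in obs:
        M=cal["camera_from_world"]; R=M[:3,:3]; o=-R.T@M[:3,3]
        d=np.linalg.inv(cal["mtx"])@[uv[0],uv[1],1.]; d=R.T@(d*[1,-1,-1]); d/=np.linalg.norm(d)
        N=np.eye(3)-np.outer(d,d); A.append(N); b.append(N@o)
    return np.linalg.lstsq(np.vstack(A),np.hstack(b),rcond=None)[0]
def crop(im,u0,v0,w,h,s):
    return cv2.resize(im[v0:v0+h,u0:u0+w],None,fx=s,fy=s,interpolation=cv2.INTER_CUBIC)
E
python3 - <<'E'
from h import *
t=cv2.imread("pics/top0.png"); s=cv2.imread("pics/scene0.png")
a=np.hstack([crop(t,265,130,130,120,3),crop(s,280,230,130,120,3)])
b=np.hstack([crop(t,105,180,130,120,3),crop(s,380,110,130,120,3)])
cv2.imwrite("pics/c1.png",a);cv2.imwrite("pics/c2.png",b)
for n in("scene","top"): 
    c=r.calibration(n); M=c["camera_from_world"]; print(n,-M[:3,:3].T@M[:3,3])
M=r.calibration("wrist")["camera_from_world"];print(-M[:3,:3].T@M[:3,3])
E
```

```text
scene [ 0.98349239 -0.39545612  0.76426837]
top [ 0.25341778 -0.00516433  1.16335684]
[0.14842504 0.63690293 0.38380038]
```

View pics/c1.png

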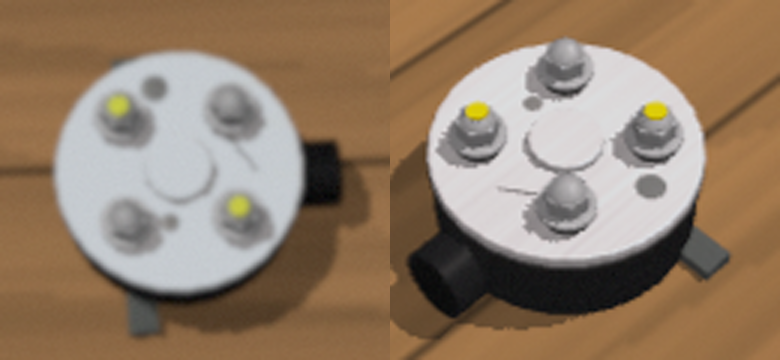

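View pics/c2.png

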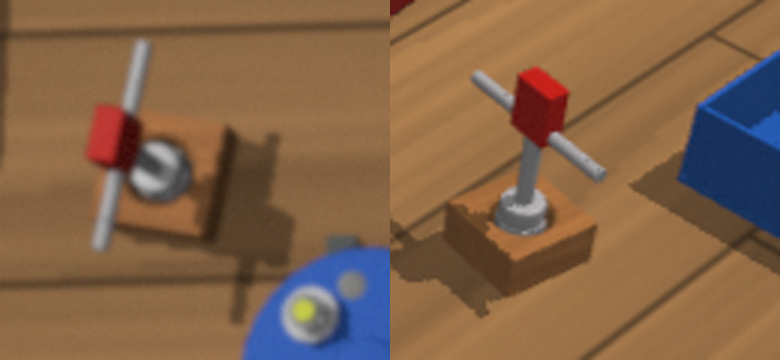

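```bash
python3 - <<'E'
from h import *
t=cv2.imread("pics/top0.png"); s=cv2.imread("pics/scene0.png")
def blobs(im,lo,hi,roi,amin=6):
    u0,v0,u1,v1=roi; h=cv2.cvtColor(im[v0:v1,u0:u1],cv2.COLOR_BGR2HSV)
    m=cv2.inRange(h,lo,hi); n,l,st,ce=cv2.connectedComponentsWithStats(m)
    return [(ce[i]+[u0,v0],st[i,4]) for i in range(1,n) if st[i,4]>=amin]
ct,cs=r.calibration("top"),r.calibration("scene")
yt=blobs(t,(22,110,100),(35,255,255),(270,135,385,240)); ys=blobs(s,(22,140,100),(35,255,255),(280,230,400,330))
print(yt,ys)
for k,(c,b) in enumerate(((ct,yt),(cs,ys))):
    P=[atz(c,x[0],0.089) for x in b]; print([p.round(4) for p in P], sum(P)/2)
rt=blobs(t,(0,140,60),(8,255,255),(125,205,165,250)); rs=blobs(s,(0,140,60),(8,255,255),(410,120,450,165))
print(rt,rs)
# white cover ellipse
for c,im,roi in ((ct,t,(270,135,385,240)),(cs,s,(280,230,400,330))):
    u0,v0,u1,v1=roi; h=cv2.cvtColor(im[v0:v1,u0:u1],cv2.COLOR_BGR2HSV)
    m=cv2.inRange(h,(0,0,140),(180,60,255)); m=cv2.morphologyEx(m,cv2.MORPH_OPEN,np.ones((3,3)))
    cn=max(cv2.findContours(m,cv2.RETR_EXTERNAL,cv2.CHAIN_APPROX_NONE)[0],key=cv2.contourArea)
    H=cv2.convexHull(cn)[:,0,:]+[u0,v0]
    W=np.array([atz(c,x,0.060)[:2] for x in H]); A=np.c_[2*W,np.ones(len(W))]; q=np.linalg.lstsq(A,(W**2).sum(1),rcond=None)[0]
    print("circle",q[:2],np.sqrt(q[2]+q[0]**2+q[1]**2))
E
```

```text
[(array([304.32142857, 164.67857143]), np.int32(28)), (array([344.41935484, 198.4516129 ]), np.int32(31))] [(array([308.54285714, 266.57142857]), np.int32(35)), (array([368.        , 266.63888889]), np.int32(36))]
[array([0.6082, 0.0305, 0.089 ]), array([ 0.5401, -0.0431,  0.089 ])] [ 0.57412946 -0.00628189  0.089     ]
[array([ 0.5408, -0.0409,  0.089 ]), array([0.6082, 0.0326, 0.089 ])] [ 0.57445756 -0.00417147  0.089     ]
[(array([141.9220339 , 225.38644068]), np.int32(295))] [(array([429.33426966, 144.68539326]), np.int32(356))]
circle [ 0.57412288 -0.0054587 ] 0.0799974206712695
circle [ 0.57577769 -0.00481821] 0.07955406913062105
```

```bash
python3 - <<'E'
from h import *
ct,cs=r.calibration("top"),r.calibration("scene")
T=lambda x,y:(105+x/3,180+y/3); S=lambda x,y:(380+(x-390)/3,110+y/3)
e1=tri([(ct,T(142,45)),(cs,S(602,174))]); e2=tri([(ct,T(100,246)),(cs,S(477,77))])
print(e1,e2,(e1+e2)/2,np.linalg.norm(e1-e2),np.degrees(np.arctan2(*(e1-e2)[1::-1])))
print("red",tri([(ct,(141.92,225.39)),(cs,(429.3,144.7))]))
# socket / block corners top face z=.035
for p in [(232,125),(208,240)]: print(atz(ct,T(*p),0.035))
for p in [(447,207),(595,228),(512,262),(530,176)]: print(atz(cs,S(*p),0.035))
print("sock top", atz(cs,S(522,205),0.035),atz(ct,T(158,172),0.045))
E
```

```text
[0.55216528 0.31229716 0.11093597] [0.42731204 0.33322333 0.1108827 ] [0.48973866 0.32276025 0.11090933] 0.12659478592501172 -9.514688016427044
red [0.48986429 0.32234843 0.12815563]
[0.51671379 0.27304362 0.035     ]
[0.4412331 0.2869895 0.035    ]
[0.45169286 0.28783238 0.035     ]
[0.53660706 0.34670887 0.035     ]
[0.52059373 0.27772479 0.035     ]
[0.46903316 0.35708245 0.035     ]
sock top [0.48615226 0.32831342 0.035     ] [0.48471084 0.31771295 0.045     ]
```

```bash
cat >> h.py <<'E'
def st(p=True):
    s=r.get_state(); x=s["tool_pos"]; y=s["ee_rot"]
    if p: print("t%.2f pos %s rot %s yaw %.2fdeg q6 %.3f F %s T %s w %.4f"%(s["time_s"],x.round(4),y.round(4),np.degrees(y[2]),s["joints"][5],s["contact_force"].round(2),s["ft_torque"].round(3),s["grip_width"]))
    return s
def go(target,yawdeg=None,cur=None):
    """shift cm in tool axes, turn deg, from current measured (or given) pose"""
    from scipy.spatial.transform import Rotation as Ro
    s=r.get_state(); x=s["tool_pos"] if cur is None else np.array(cur); R=Ro.from_euler("xyz",s["ee_rot"]).as_matrix()
    d=R.T@(np.array(target)-x)*100
    tn=0 if yawdeg is None else -((yawdeg-np.degrees(s["ee_rot"][2])+180)%360-180)
    print("shift cm",d.round(2),"turn",round(tn,2),"dist mm",np.linalg.norm(d)*10); return d,tn
E
python3 - <<'E'
from h import *
st(); go([0.4897,0.3225,0.24],170.5); s=r.get_state()
c=r.calibration("wrist"); p=s["tool_pos"]; print(proj(c,[p,p-[0,0,.1]]))
E
```

```text
t0.15 pos [0.2201 0.6111 0.1802] rot [-3.1402e+00 -2.0000e-04  2.7958e+00] yaw 160.19deg q6 -0.174 F [-0.26  0.2   0.29] T [ 0.027 -0.006  0.044] w 0.0939
shift cm [-35.15 -18.02  -5.97] turn -10.31 dist mm 399.4468599046141
[[325.11890199 276.43724989]
 [325.09899021 234.33236167]]
```

{"api": "arm_command", "payload": {"targets": [[[0,0,-5],0,0],[[-4.5,-2.3,-6],-2,0],[[-9,-4.6,-6],-4,0],[[-13.5,-6.9,-6],-6,0],[[-18,-9.2,-6],-8,0],[[-22.5,-11.5,-6],-10,0],[[-27,-13.8,-6],-10.3,0],[[-31,-16,-6],-10.3,0]]}}

```text
time_s: 0.95
tool_pos: [0.4587, 0.3542, 0.2407]
ee_rot: [-3.142, -0.0, 2.976]
contact_force: [0.4, -0.4, -0.2]
grip_width: 0.0945
```

```bash
python3 - <<'E'
from h import *
st(); go([0.4897,0.3225,0.24],170.5)
E
```

```text
t0.95 pos [0.4587 0.3542 0.2407] rot [-3.1415e+00 -2.0000e-04  2.9757e+00] yaw 170.49deg q6 -0.943 F [ 0.35 -0.38 -0.25] T [-0.012 -0.001 -0.029] w 0.0945
shift cm [-3.58 -2.61  0.07] turn -0.01 dist mm 44.3488104353434
```

{"api": "arm_command", "payload": {"targets": [[[-3.6,-2.6,0],0,0],[[-3.6,-2.6,0],0,0],[[-3.6,-2.6,0],0,0]]}}

```text
time_s: 1.25
tool_pos: [0.4891, 0.3238, 0.2405]
ee_rot: [-3.141, -0.001, 2.974]
contact_force: [-0.2, -1.3, -0.1]
grip_width: 0.094
```

```bash
python3 - <<'E'
from h import *
s=st(); c=r.calibration("wrist"); im=r.read_camera("wrist")[:,:,::-1].copy(); cv2.imwrite("pics/w1.png",im)
np.savez("pics/w1cal.npz",m=c["mtx"],M=c["camera_from_world"],p=s["tool_pos"])
E
```

```text
t1.25 pos [0.4891 0.3238 0.2405] rot [-3.1414e+00 -1.1000e-03  2.9737e+00] yaw 170.38deg q6 -1.012 F [-0.16 -1.33 -0.06] T [ 0.048  0.01  -0.042] w 0.0940
```

View pics/w1.png

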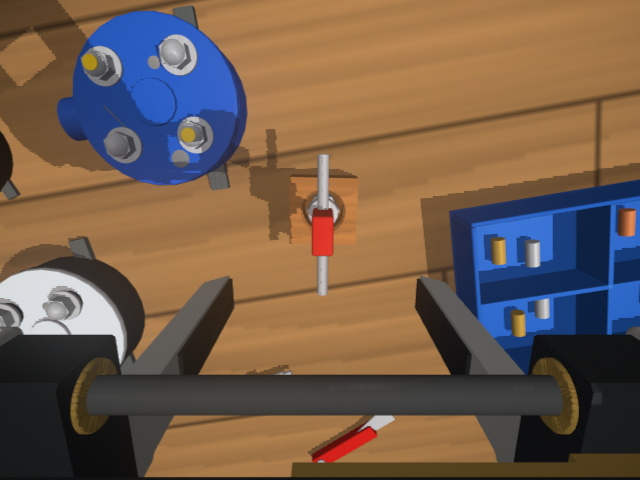

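```bash
python3 - <<'E'
from h import *
z=np.load("pics/w1cal.npz"); c={"mtx":z["m"],"camera_from_world":z["M"]}; p=z["p"]
im=cv2.imread("pics/w1.png"); h=cv2.cvtColor(im,cv2.COLOR_BGR2HSV)
m=cv2.inRange(h,(0,150,60),(8,255,255)); m[:, :300]=0; m[:,345:]=0; m[:195]=0;m[260:]=0
ys,xs=np.where(m); print(xs.min(),xs.max(),ys.min(),ys.max())
a=atz(c,(323,155),.112);b=atz(c,(322,294.5),.112); print(a,b,(a+b)/2,np.linalg.norm(a-b),np.degrees(np.arctan2(*(a-b)[1::-1])))
x0=(xs.min()+xs.max()+1)/2
# near top edge of grip at z=.147
print(atz(c,(x0,ys.max()+.5),.147), "->grip centre", atz(c,(x0,ys.max()+.5),.147)-.017*np.array([np.cos(np.radians(-9.6)),np.sin(np.radians(-9.6)),0]))
# block corners top face
B=np.array([atz(c,q,.035) for q in [(291,178),(357,177),(357,244),(291,244)]]);print(B,B.mean(0))
go([*((a+b)/2)[:2],.115],170.5)
cv2.imwrite("pics/w1c.png",crop(im,270,140,110,170,3))
E
```

```text
311 333 208 255
[0.42598394 0.33285969 0.112     ] [0.55392988 0.30997833 0.112     ] [0.48995691 0.32141901 0.112     ] 0.12997584985384877 169.86062979402618
[0.50488357 0.31906439 0.147     ] ->grip centre [0.48812164 0.32189946 0.147     ]
[[0.44685494 0.29383709 0.035     ]
 [0.45779056 0.36441702 0.035     ]
 [0.53221171 0.35347708 0.035     ]
 [0.51965601 0.27969372 0.035     ]] [0.4891283  0.32285623 0.035     ]
shift cm [-0.21 -0.29 12.56] turn -0.02 dist mm 125.6668513561992
```

View pics/w1c.png

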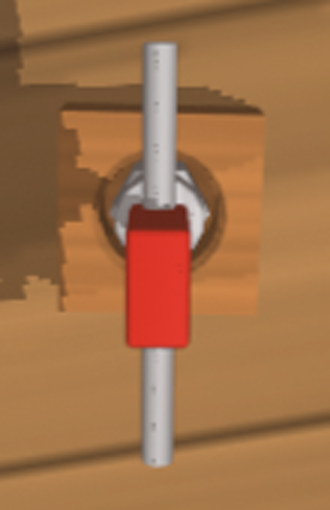

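{"api": "arm_command", "payload": {"targets": [[[-0.1,-0.2,4],0,0],[[-0.1,-0.2,8.5],0,0],[[-0.1,-0.2,13],0,0],[[-0.1,-0.2,13],0,0],[[-0.1,-0.2,13],0,0]]}}

```text
time_s: 1.8
tool_pos: [0.4887, 0.3233, 0.1114]
ee_rot: [-3.141, -0.001, 2.977]
contact_force: [0.8, 0.3, 0.3]
grip_width: 0.094
```

{"api": "arm_command", "payload": {"targets": [[[0,0,0],0,0.5],[[0,0,0],0,1],[[0,0,0],0,1],[[0,0,0],0,1],[[0,0,0],0,1],[[0,0,0],0,1]], "squeeze": 50}}

```text
time_s: 2.4
tool_pos: [0.4897, 0.3221, 0.1111]
ee_rot: [3.142, 0.0, 2.975]
contact_force: [0.3, -0.1, -0.4]
grip_width: 0.0493
```

```bash
python3 - <<'E'
from h import *
s=st(); c=r.calibration("wrist"); im=r.read_camera("wrist")[:,:,::-1].copy(); cv2.imwrite("pics/w2.png",im)
E
```

```text
t2.40 pos [0.4897 0.3221 0.1111] rot [3.1415e+00 1.0000e-04 2.9754e+00] yaw 170.48deg q6 -1.016 F [ 0.34 -0.06 -0.39] T [-0.018  0.038 -0.036] w 0.0493
```

View pics/w2.png

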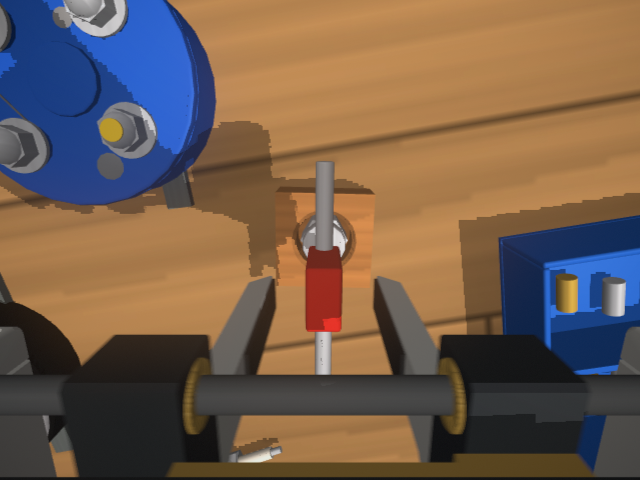

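{"api": "arm_command", "payload": {"targets": [[[0,0,0],0,1],[[0,0,0],0,1],[[0,0,0],0,1],[[0,0,0],0,1],[[0,0,0],0,1]]}}

```text
time_s: 2.95
tool_pos: [0.4895, 0.3222, 0.1109]
ee_rot: [-3.141, -0.0, 2.976]
contact_force: [0.7, -0.1, 0.7]
grip_width: 0.0174
```

```bash
python3 - <<'E'
from h import *
s=st(); print(s["joints"].round(3));c=r.calibration("wrist"); im=r.read_camera("wrist")[:,:,::-1].copy(); cv2.imwrite("pics/w3.png",im)
E
```

```text
t2.95 pos [0.4895 0.3222 0.1109] rot [-3.1415e+00 -1.0000e-04  2.9756e+00] yaw 170.49deg q6 -1.016 F [ 0.75 -0.05  0.69] T [-0.017 -0.001  0.01 ] w 0.0174
[ 0.389  0.17   1.779 -0.     1.192 -1.016]
```

View pics/w3.png

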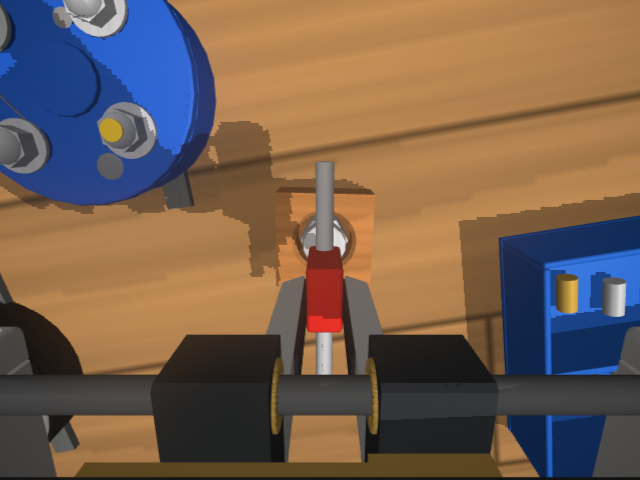

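{"api": "arm_command", "payload": {"targets": [[[0,0,-2],0,1],[[0,0,-5],0,1],[[0,0,-9],0,1],[[0,0,-13.5],0,1],[[0,0,-14],0,1]]}}

```text
time_s: 3.5
tool_pos: [0.4924, 0.3235, 0.2576]
ee_rot: [3.136, 0.009, 2.976]
contact_force: [0.4, 0.7, -1.3]
grip_width: 0.0171
```

```bash
python3 - <<'E'
from h import *
s=st(); go([.67,0,.25],170.5); go([.67,0,.25],180)
E
```

```text
t3.50 pos [0.4924 0.3235 0.2576] rot [3.1357 0.0094 2.9757] yaw 170.50deg q6 -1.016 F [ 0.42  0.7  -1.27] T [ 0.115 -0.075  0.027] w 0.0171
shift cm [-22.85 -28.98   0.8 ] turn -0.0 dist mm 369.10847921658694
shift cm [-22.85 -28.98   0.8 ] turn -9.5 dist mm 369.10847921658694
```

{"api": "arm_command", "payload": {"targets": [[[-2,-2.5,0],0,1],[[-5,-6.3,0],0,1],[[-8.2,-10.4,0],0,1],[[-11.4,-14.5,0],0,1],[[-14.6,-18.6,0],0,1],[[-17.8,-22.7,0],0,1],[[-20.6,-26.2,0],0,1],[[-22.5,-28.5,0],0,1]]}}

```text
time_s: 4.3
tool_pos: [0.6645, 0.0008, 0.2482]
ee_rot: [-3.141, -0.003, 2.973]
contact_force: [-0.5, -0.4, -2.4]
grip_width: 0.0174
```

{"api": "arm_command", "payload": {"targets": [[[0,0,0],0,1],[[0,0,0],0,1],[[0,0,0],0,1],[[0,0,0],0,1]]}}

```text
time_s: 4.7
tool_pos: [0.6638, 0.0053, 0.2506]
ee_rot: [3.141, -0.001, 2.977]
contact_force: [-0.7, 0.5, -2.9]
grip_width: 0.0173
```

```bash
python3 - <<'E'
from h import *
s=st(); print(s["joints"].round(3));c=r.calibration("wrist"); im=r.read_camera("wrist")[:,:,::-1].copy(); cv2.imwrite("pics/w4.png",im)
np.savez("pics/w4cal.npz",m=c["mtx"],M=c["camera_from_world"],p=s["tool_pos"],rot=s["ee_rot"])
E
```

```text
t4.70 pos [0.6638 0.0053 0.2506] rot [ 3.1415e+00 -7.0000e-04  2.9773e+00] yaw 170.59deg q6 -1.569 F [-0.66  0.47 -2.88] T [ 0.018  0.036 -0.013] w 0.0173
[-0.162  0.231  1.448  0.     1.464 -1.569]
```

View pics/w4.png

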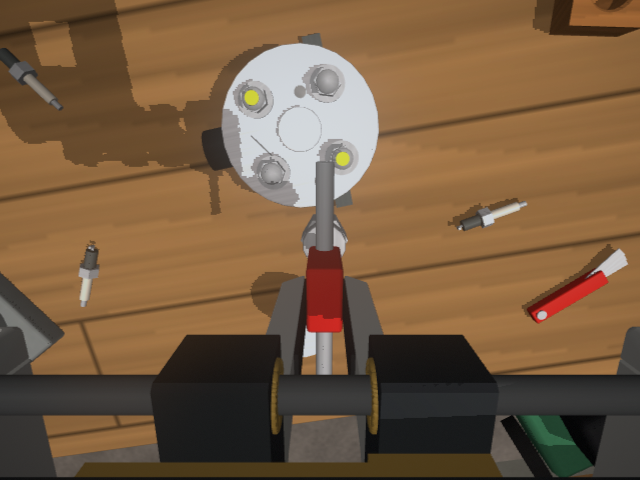

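```bash
python3 - <<'E'
from h import *
im=cv2.imread("pics/w4.png"); cv2.imwrite("pics/w4c.png",crop(im,215,35,170,115,4.5)); cv2.imwrite("pics/w4d.png",crop(im,215,130,170,130,4.5))
E
```

```text
(no output)
```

View pics/w4c.png

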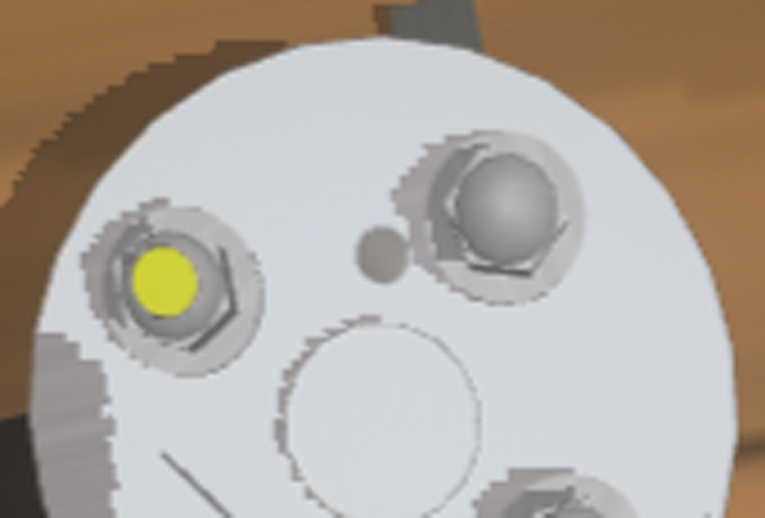

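View pics/w4d.png

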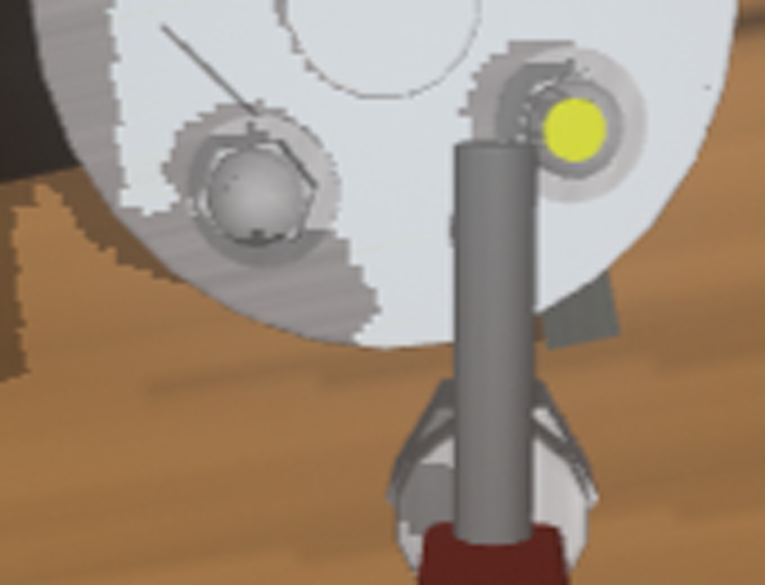

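```bash
cat >> h.py <<'E'
def load(n):
    z=np.load(f"pics/{n}cal.npz"); return {"mtx":z["m"],"camera_from_world":z["M"]},z["p"],cv2.imread(f"pics/{n}.png")
def circ(W):
    W=np.array(W)[:,:2];A=np.c_[2*W,np.ones(len(W))]; q=np.linalg.lstsq(A,(W**2).sum(1),rcond=None)[0]; return q[:2],np.sqrt(q[2]+q[0]**2+q[1]**2)
E
python3 - <<'E'
from h import *
c,p,im=load("w4"); M=c["camera_from_world"]; print("cam",-M[:3,:3].T@M[:3,3])
h=cv2.cvtColor(im,cv2.COLOR_BGR2HSV); m=cv2.inRange(h,(22,140,100),(35,255,255)); m[:, :230]=0;m[:,370:]=0;m[200:]=0
n,l,s,ce=cv2.connectedComponentsWithStats(m)
Y=[atz(c,ce[i],.0895) for i in range(1,n) if s[i,4]>30]; print(Y,sum(Y)/2,np.linalg.norm(Y[0]-Y[1]),np.degrees(np.arctan2(*(Y[0]-Y[1])[1::-1])))
C=lambda x,y:(215+x/4.5-.4,35+y/4.5-.4); D=lambda x,y:(215+x/4.5-.4,130+y/4.5-.4)
# dome apex estimates: dome silhouette
for nm,pt in (("L",C(507,208)),("R",D(257,196))): print(nm,atz(c,pt,.086))
# rim at z=.060
rim=[C(35,420),C(60,250),C(155,115),C(225,70),C(340,42),C(440,47),C(550,85),C(640,157),C(700,250),C(733,360),D(735,60),D(690,165),D(640,235),D(330,345),D(240,320),D(130,240),D(75,165)]
print(circ([atz(c,q,.060) for q in rim]))
hub=[C(345,322),C(400,325),C(450,355),C(478,410),D(478,20),D(430,88),D(360,92),D(310,62)]
print("hub",circ([atz(c,q,.066) for q in hub]))
fl=[C(580,190),C(583,230),C(560,275),C(500,303),C(450,285),C(540,142),C(495,132)]
print("flL",circ([atz(c,q,.071) for q in fl]))
V=[atz(c,C(*q),.083) for q in [(473,265),(528,273),(568,222)]]
for a,b in zip(V,V[1:]): print("edge",np.linalg.norm(a-b),np.degrees(np.arctan2(*(b-a)[1::-1])))
V=[atz(c,C(*q),.083) for q in [(225,248),(236,310),(192,348)]]
for a,b in zip(V,V[1:]): print("edgeYfarR",np.linalg.norm(a-b),np.degrees(np.arctan2(*(b-a)[1::-1])))
V=[atz(c,D(*q),.083) for q in [(277,133),(316,186),(296,232)]]
for a,b in zip(V,V[1:]): print("edgeR",np.linalg.norm(a-b),np.degrees(np.arctan2(*(b-a)[1::-1])))
# expected socket mouth
print("mouth",proj(c,[p-[0,0,.1059],p-[0,0,.1059-.035]]), "barend",proj(c,[p+np.array([.065*np.cos(2.9773),.065*np.sin(2.9773),.001])]))
E
```

```text
cam [0.58866565 0.01744804 0.45426837]
[array([ 0.54020044, -0.04243461,  0.0895    ]), array([0.60786161, 0.03130666, 0.0895    ])] [ 0.57403102 -0.00556397  0.0895    ] 0.10007901004038297 -132.5378795660365
L [0.53752865 0.02861683 0.086     ]
R [ 0.61076411 -0.03809121  0.086     ]
(array([ 0.57465271, -0.00558569]), np.float64(0.07940660514052073))
hub (array([ 0.57385829, -0.00532096]), np.float64(0.021612188015262882))
flL (array([0.53733031, 0.02777067]), np.float64(0.016987843315642088))
edge 0.011453161310945346 72.77405713667079
edge 0.012735093854288346 130.78651864911146
edgeYfarR 0.012146788964056247 -1.0174840266993783
edgeYfarR 0.01207162912110993 -61.2278031892867
edgeR 0.013862415698429678 26.255224037439937
edgeR 0.010951514929632972 -34.56883003367121
mouth [[324.85927669 232.77851564]
 [324.91354732 243.76195393]] barend [[325.04348536 161.82882027]]
```

```bash
python3 - <<'E'
from h import *
s=st(); go([.5374,.0283,.22],161.8)
E
```

```text
t4.75 pos [0.6639 0.0053 0.2508] rot [ 3.1415e+00 -3.0000e-04  2.9773e+00] yaw 170.58deg q6 -1.569 F [-0.14  0.81 -2.17] T [-0.012  0.034  0.   ] w 0.0172
shift cm [12.86  0.2   3.09] turn 8.78 dist mm 132.24311327844794
```

{"api": "arm_command", "payload": {"targets": [[[3,0.1,0.5],2,1],[[6.5,0.2,1.5],4,1],[[10,0.2,2.5],7,1],[[12,0.2,3],8.8,1],[[12.9,0.2,3.1],8.8,1],[[12.9,0.2,3.1],8.8,1],[[12.9,0.2,3.1],8.8,1]]}}

```text
time_s: 5.45
tool_pos: [0.5385, 0.0272, 0.2209]
ee_rot: [3.141, 0.002, 2.823]
contact_force: [-0.5, 0.2, -2.5]
grip_width: 0.0176
```

```bash
python3 - <<'E'
from h import *
s=st(); go([.5374,.0283,.191],161.8)
E
```

```text
t5.45 pos [0.5385 0.0272 0.2209] rot [3.1413e+00 2.1000e-03 2.8228e+00] yaw 161.73deg q6 -1.412 F [-0.47  0.22 -2.51] T [ 0.005 -0.052 -0.046] w 0.0176
shift cm [0.15 0.06 2.99] turn -0.07 dist mm 29.926484064181658
```

{"api": "arm_command", "payload": {"targets": [[[0.1,0.05,1.5],0,1],[[0.1,0.05,3],0,1],[[0.1,0.05,3],0,1],[[0.1,0.05,3],0,1],[[0.1,0.05,3],0,1]]}}

```text
time_s: 5.95
tool_pos: [0.5367, 0.0279, 0.1899]
ee_rot: [-3.141, -0.001, 2.822]
contact_force: [0.8, 0.4, -1.7]
grip_width: 0.0179
```

```bash
python3 - <<'E'
from h import *
s=st(); go([.5374,.0283,.186],161.8)
c=r.calibration("wrist"); im=r.read_camera("wrist")[:,:,::-1].copy(); cv2.imwrite("pics/w5.png",im); cv2.imwrite("pics/w5c.png",crop(im,200,120,240,180,3.2))
E
```

```text
t5.95 pos [0.5367 0.0279 0.1899] rot [-3.1414e+00 -7.0000e-04  2.8219e+00] yaw 161.68deg q6 -1.410 F [ 0.78  0.4  -1.65] T [ 0.003 -0.015  0.014] w 0.0179
shift cm [-0.06  0.06  0.39] turn -0.12 dist mm 3.9329519075995045
```

View pics/w5c.png

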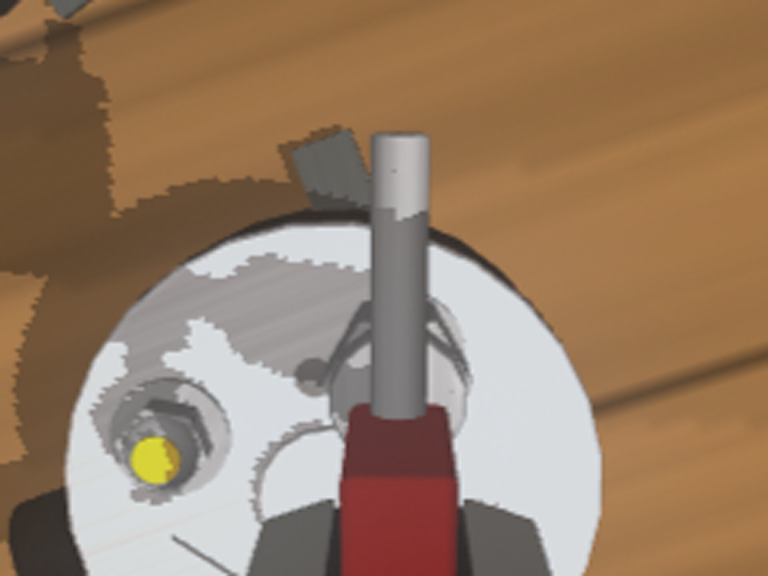

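{"api": "arm_command", "payload": {"targets": [[[-0.05,0.05,0.3],0,1],[[-0.05,0.05,0.6],0,1],[[-0.05,0.05,0.6],0,1],[[-0.05,0.05,0.6],0,1]]}}

```text
time_s: 6.4
tool_pos: [0.5373, 0.0284, 0.1838]
ee_rot: [3.142, -0.0, 2.822]
contact_force: [0.3, 0.3, -2.4]
grip_width: 0.0175
```

```bash
python3 - <<'E'
from h import *
for i in range(3): s=st()
go([.5374,.0283,.179],161.8)
E
```

```text
t6.40 pos [0.5373 0.0284 0.1838] rot [ 3.1415e+00 -3.0000e-04  2.8220e+00] yaw 161.69deg q6 -1.409 F [ 0.31  0.34 -2.42] T [ 0.05  -0.032  0.013] w 0.0175
t6.40 pos [0.5373 0.0284 0.1838] rot [ 3.1415e+00 -3.0000e-04  2.8220e+00] yaw 161.69deg q6 -1.409 F [ 0.31  0.34 -2.42] T [ 0.05  -0.032  0.013] w 0.0175
t6.40 pos [0.5373 0.0284 0.1838] rot [ 3.1415e+00 -3.0000e-04  2.8220e+00] yaw 161.69deg q6 -1.409 F [ 0.31  0.34 -2.42] T [ 0.05  -0.032  0.013] w 0.0175
shift cm [-0.02 -0.01  0.48] turn -0.11 dist mm 4.795485027076199
```

{"api": "arm_command", "payload": {"targets": [[[0,0,0.25],0,1],[[0,0,0.5],0,1],[[0,0,0.5],0,1],[[0,0,0.5],4,1],[[0,0,0.5],8,1],[[0,0,0.5],12,1],[[0,0,0.5],16,1],[[0,0,0.5],16,1]]}}

```text
time_s: 7.2
tool_pos: [0.5375, 0.0286, 0.179]
ee_rot: [3.141, 0.0, 2.543]
contact_force: [0.9, 0.5, -2.3]
grip_width: 0.0174
```

```bash
python3 - <<'E'
from h import *
s=st()
E
```

```text
t7.20 pos [0.5375 0.0286 0.179 ] rot [3.1409e+00 1.0000e-04 2.5432e+00] yaw 145.72deg q6 -1.131 F [ 0.91  0.47 -2.25] T [ 0.331 -0.198  0.117] w 0.0174
```

{"api": "arm_command", "payload": {"targets": [[[0,0,0],5,1],[[0,0,0],11,1],[[0,0,0],17,1],[[0,0,0],23,1],[[0,0,0],29,1],[[0,0,0],35,1],[[0,0,0],40,1],[[0,0,0],40,1]]}}

```text
time_s: 8.0
tool_pos: [0.5375, 0.0284, 0.179]
ee_rot: [3.141, 0.0, 1.846]
contact_force: [0.8, 0.2, -1.9]
grip_width: 0.0177
```

```bash
python3 - <<'E'
from h import *
s=st()
E
```

```text
t8.00 pos [0.5375 0.0284 0.179 ] rot [3.1411e+00 2.0000e-04 1.8464e+00] yaw 105.79deg q6 -0.434 F [ 0.8   0.25 -1.88] T [ 0.102 -0.27   0.168] w 0.0177
```

{"api": "arm_command", "payload": {"targets": [[[0,0,0],4.6,1],[[0,0,0],4.6,1],[[0,0,0],-2,1],[[0,0,0],-7,1],[[0,0,-0.5],-7,1],[[0,0,-2],-7,1],[[0,0,-4],-7,1],[[0,0,-4.5],-7,1]]}}

```text
time_s: 8.8
tool_pos: [0.5388, 0.028, 0.2277]
ee_rot: [3.138, 0.003, 1.967]
contact_force: [0.4, -0.2, -1.5]
grip_width: 0.0174
```

```bash
python3 - <<'E'
from h import *
s=st(); go([.6110,-.0393,.205],115.9); print(s["joints"].round(2))
E
```

```text
t8.80 pos [0.5388 0.028  0.2277] rot [3.1377e+00 2.9000e-03 1.9666e+00] yaw 112.68deg q6 -0.554 F [ 0.44 -0.19 -1.55] T [-0.076 -0.001  0.022] w 0.0174
shift cm [-8.98  4.06  2.31] turn -3.22 dist mm 101.26356255764878
[-0.16 -0.06  1.79 -0.    1.4  -0.55]
```

{"api": "arm_command", "payload": {"targets": [[[-2,0.9,0],-1,1],[[-4.5,2,0.3],-3.2,1],[[-7,3.2,0.6],-3.2,1],[[-8.5,3.9,1],-3.2,1],[[-9,4.1,1.3],-3.2,1],[[-9,4.1,1.3],-3.2,1],[[-9,4.1,1.3],-3.2,1]]}}

```text
time_s: 9.5
tool_pos: [0.6093, -0.0383, 0.2109]
ee_rot: [-3.141, -0.001, 2.023]
contact_force: [0.2, -0.4, -1.9]
grip_width: 0.0176
```

```bash
python3 - <<'E'
from h import *
s=st(); go([.6110,-.0393,.19],115.9)
c=r.calibration("wrist"); im=r.read_camera("wrist")[:,:,::-1].copy(); cv2.imwrite("pics/w6.png",im);cv2.imwrite("pics/w6c.png",crop(im,200,100,240,180,3.3))
np.savez("pics/w6cal.npz",m=c["mtx"],M=c["camera_from_world"],p=s["tool_pos"],rot=s["ee_rot"])
E
```

```text
t9.50 pos [ 0.6093 -0.0383  0.2109] rot [-3.1411e+00 -6.0000e-04  2.0229e+00] yaw 115.91deg q6 -0.701 F [ 0.2  -0.35 -1.9 ] T [-0.04   0.082  0.032] w 0.0176
shift cm [-0.16  0.11  2.09] turn 0.01 dist mm 21.027084008945927
```

View pics/w6c.png

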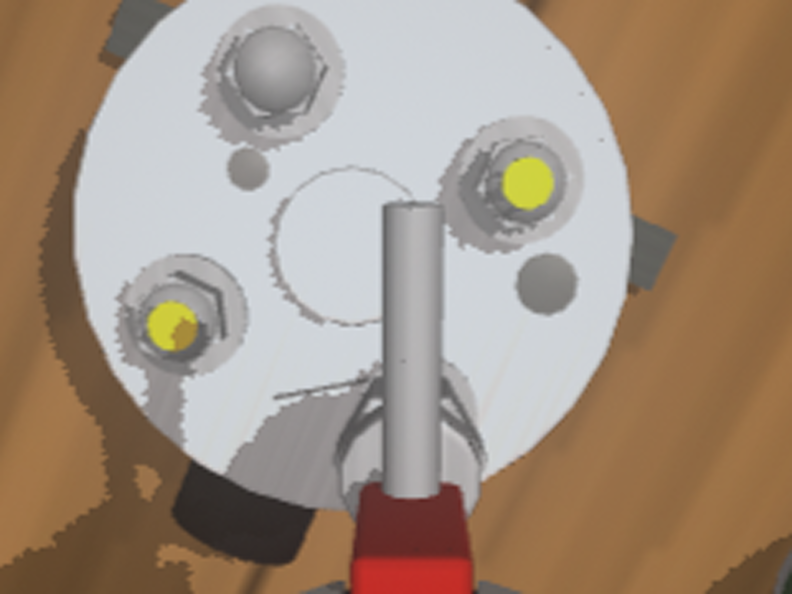

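```bash
python3 - <<'E'
from h import *
im=cv2.imread("pics/w6.png"); cv2.imwrite("pics/w6d.png",np.hstack([crop(im,258,96,50,50,8),crop(im,328,130,50,50,8)]))
E
```

```text
(no output)
```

View pics/w6d.png

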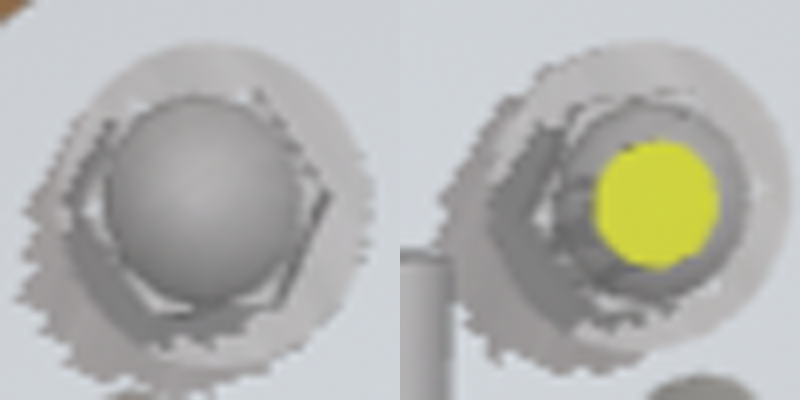

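```bash
python3 - <<'E'
from h import *
c,p,im=load("w6")
A=lambda x,y:(258+x/8-.45,96+y/8-.45)
V=[atz(c,A(*q),.083) for q in [(255,90),(327,193),(283,303)]]
for a,b in zip(V,V[1:]): e=np.degrees(np.arctan2(*(b-a)[1::-1])); print("edgeL",np.linalg.norm(a-b),e,e%60)
E
```

```text
edgeL 0.012608319512578878 -28.535681469668106 31.464318530331894
edgeL 0.012164771558182448 -87.80462977847141 32.19537022152859
```

{"api": "arm_command", "payload": {"targets": [[[-0.1,0.05,1],0,1],[[-0.1,0.1,2.1],0,1],[[-0.1,0.1,2.1],0,1],[[-0.1,0.1,2.1],0,1]]}}

```text
time_s: 9.95
tool_pos: [0.6107, -0.0391, 0.1892]
ee_rot: [-3.14, -0.001, 2.023]
contact_force: [-0.1, -0.7, -2.1]
grip_width: 0.0175
```

```bash
python3 - <<'E'
from h import *
s=st(); go([.6110,-.0393,.184],115.9)
E
```

```text
t9.95 pos [ 0.6107 -0.0391  0.1892] rot [-3.1404e+00 -9.0000e-04  2.0229e+00] yaw 115.90deg q6 -0.701 F [-0.14 -0.68 -2.1 ] T [-0.095  0.002  0.044] w 0.0175
shift cm [-0.03  0.01  0.52] turn 0.0 dist mm 5.254392073556419
```

{"api": "arm_command", "payload": {"targets": [[[0,0,0.3],0,1],[[0,0,0.5],0,1],[[0,0,0.5],0,1],[[0,0,0.5],0,1]]}}

```text
time_s: 10.35
tool_pos: [0.6112, -0.0393, 0.185]
ee_rot: [-3.142, -0.0, 2.023]
contact_force: [0.0, 0.8, -2.5]
grip_width: 0.0174
```

```bash
python3 - <<'E'
from h import *
s=st(); go([.6110,-.0393,.179],115.9)
E
```

```text
t10.35 pos [ 0.6112 -0.0393  0.185 ] rot [-3.1416 -0.      2.0226] yaw 115.89deg q6 -0.701 F [ 0.03  0.84 -2.47] T [ 0.029  0.081 -0.043] w 0.0174
shift cm [ 0.01 -0.02  0.6 ] turn -0.01 dist mm 6.007196299209323
```

{"api": "arm_command", "payload": {"targets": [[[0,0,0.3],0,1],[[0,0,0.6],0,1],[[0,0,0.6],4,1],[[0,0,0.6],8,1],[[0,0,0.6],12,1],[[0,0,0.6],17,1],[[0,0,0.6],22,1],[[0,0,0.6],27,1]]}}

```text
time_s: 11.15
tool_pos: [0.6114, -0.0392, 0.1787]
ee_rot: [3.141, -0.0, 1.548]
contact_force: [0.8, 0.0, -2.5]
grip_width: 0.0173
```

```bash
python3 - <<'E'
from h import *
s=st()
E
```

```text
t11.15 pos [ 0.6114 -0.0392  0.1787] rot [ 3.1411e+00 -1.0000e-04  1.5483e+00] yaw 88.71deg q6 -0.227 F [ 0.77  0.03 -2.45] T [-0.033 -0.128  0.18 ] w 0.0173
```

{"api": "arm_command", "payload": {"targets": [[[0,0,0],6,1],[[0,0,0],12,1],[[0,0,0],18,1],[[0,0,0],24,1],[[0,0,0],30,1],[[0,0,0],35,1],[[0,0,0],37,1],[[0,0,0],37,1]]}}

```text
time_s: 11.95
tool_pos: [0.6112, -0.0393, 0.1787]
ee_rot: [-3.142, -0.0, 0.906]
contact_force: [0.8, 0.4, -3.1]
grip_width: 0.0173
```

```bash
python3 - <<'E'
from h import *
s=st()
E
```

```text
t11.95 pos [ 0.6112 -0.0393  0.1787] rot [-3.1416 -0.      0.9061] yaw 51.92deg q6 0.416 F [ 0.79  0.43 -3.12] T [-0.014 -0.027  0.165] w 0.0173
```

{"api": "arm_command", "payload": {"targets": [[[0,0,0],-5,1],[[0,0,0],-12,1],[[0,0,-0.5],-12,1],[[0,0,-2],-12,1],[[0,0,-3.5],-12,1],[[0,0,-4],-12,1],[[0,0,-4],-12,1]]}}

```text
time_s: 12.65
tool_pos: [0.6122, -0.0396, 0.2212]
ee_rot: [3.138, -0.001, 1.115]
contact_force: [-0.2, -0.1, -2.3]
grip_width: 0.0174
```

```bash
python3 - <<'E'
from h import *
s=st(); go([.5374,.0283,.205],81.8)
E
```

```text
t12.65 pos [ 0.6122 -0.0396  0.2212] rot [ 3.1382e+00 -7.0000e-04  1.1145e+00] yaw 63.86deg q6 0.207 F [-0.22 -0.05 -2.31] T [-0.011  0.063 -0.025] w 0.0174
shift cm [ 2.8  -9.71  1.59] turn -17.94 dist mm 102.30980238107333
```

{"api": "arm_command", "payload": {"targets": [[[0.7,-2,0],2,1],[[1.4,-4.5,0.2],2,1],[[2.1,-7,0.5],2,1],[[2.7,-9,0.8],2,1],[[2.8,-9.7,1.2],2,1],[[2.8,-9.7,1.2],2,1],[[2.8,-9.7,1.2],2,1]]}}

```text
time_s: 13.35
tool_pos: [0.5369, 0.028, 0.2069]
ee_rot: [3.141, 0.0, 1.08]
contact_force: [0.3, -0.1, -3.5]
grip_width: 0.0176
```

```bash
python3 - <<'E'
from h import *
s=st(); go([.5374,.0283,.19],61.8)
c=r.calibration("wrist"); im=r.read_camera("wrist")[:,:,::-1].copy(); cv2.imwrite("pics/w7.png",im)
np.savez("pics/w7cal.npz",m=c["mtx"],M=c["camera_from_world"],p=s["tool_pos"],rot=s["ee_rot"])
E
```

```text
t13.35 pos [0.5369 0.028  0.2069] rot [3.1412e+00 2.0000e-04 1.0797e+00] yaw 61.86deg q6 0.332 F [ 0.34 -0.12 -3.52] T [-0.108  0.126  0.006] w 0.0176
shift cm [0.05 0.03 1.69] turn 0.06 dist mm 16.946698294606644
```

View pics/w7.png

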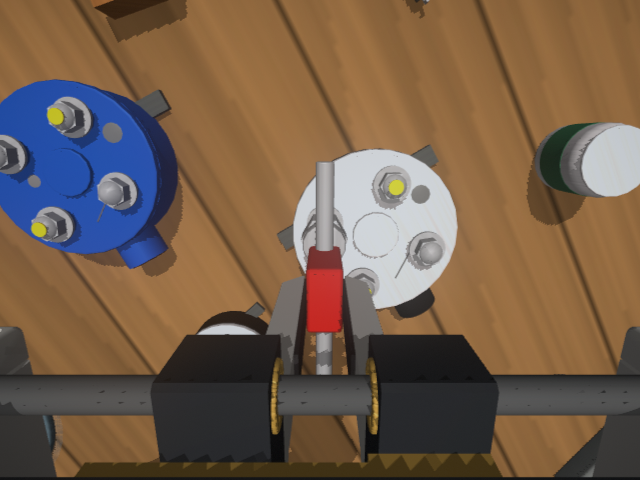

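Both R (430,250) and the far‑left dabbed nut (397,187) are visible; crop for their hex angles.

```bash
python3 - <<'E'
from h import *
im=cv2.imread("pics/w7.png"); cv2.imwrite("pics/w7d.png",np.hstack([crop(im,403,225,50,50,8),crop(im,368,162,50,50,8)]))
E
```

```text
(no output)
```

View pics/w7d.png

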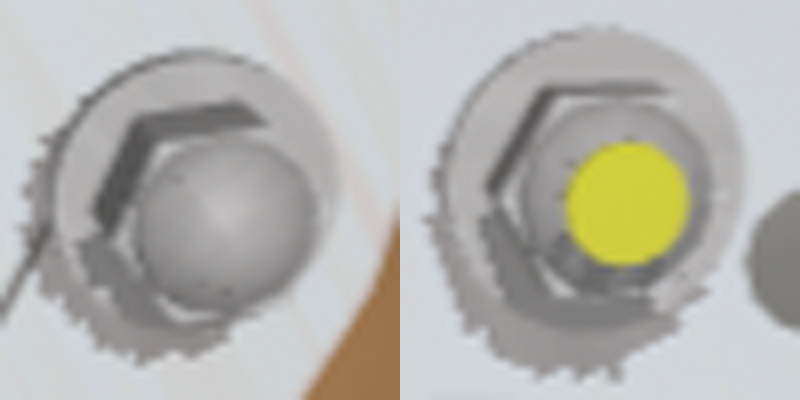

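```bash
python3 - <<'E'
from h import *
c,p,im=load("w7")
A=lambda x,y:(403+x/8-.45,225+y/8-.45); B=lambda x,y:(368+(x-400)/8-.45,162+y/8-.45)
def edges(n,V):
    for a,b in zip(V,V[1:]): e=np.degrees(np.arctan2(*(b-a)[1::-1])); print(n,np.linalg.norm(a-b).round(4),round(e,1),round(e%60,1))
edges("R top",[atz(c,A(*q),.083) for q in [(265,122),(150,143),(112,232)]])
edges("R bot",[atz(c,A(*q),.071) for q in [(240,100),(133,115),(95,212)]])
edges("YA top",[atz(c,B(*q),.083) for q in [(665,94),(551,98),(497,193)]])
edges("YA bot",[atz(c,B(*q),.071) for q in [(655,85),(545,88),(488,185)]])
E
```

```text
R top 0.0131 162.7 42.7
R top 0.0112 -137.1 42.9
R bot 0.0125 160.1 40.1
R bot 0.0124 -135.5 44.5
YA top 0.0123 153.8 33.8
YA top 0.0116 -146.2 33.8
YA bot 0.0123 153.4 33.4
YA bot 0.0123 -147.1 32.9
```

{"api": "arm_command", "payload": {"targets": [[[0.05,0,1],0,1],[[0.05,0,1.8],0,1],[[0.05,0,2.2],0,1],[[0.05,0,2.2],0,1],[[0.05,0,2.2],0,1]]}}

```text
time_s: 13.9
tool_pos: [0.5367, 0.0288, 0.1848]
ee_rot: [-3.141, 0.0, 1.08]
contact_force: [0.6, 1.0, -2.6]
grip_width: 0.0174
```

```bash
python3 - <<'E'
from h import *
s=st(); go([.5374,.0283,.179],61.8)
E
```

```text
t13.90 pos [0.5367 0.0288 0.1848] rot [-3.1413e+00  1.0000e-04  1.0800e+00] yaw 61.88deg q6 0.333 F [ 0.63  1.01 -2.64] T [-0.093 -0.073  0.   ] w 0.0174
shift cm [-0.02  0.09  0.58] turn 0.08 dist mm 5.880929844599255
```

{"api": "arm_command", "payload": {"targets": [[[0,0.05,0.3],0,1],[[0,0.05,0.6],0,1],[[0,0.05,0.6],5,1],[[0,0.05,0.6],11,1],[[0,0.05,0.6],17,1],[[0,0.05,0.6],23,1],[[0,0.05,0.6],29,1],[[0,0.05,0.6],35,1]]}}

```text
time_s: 14.7
tool_pos: [0.5372, 0.0286, 0.1789]
ee_rot: [3.141, -0.0, 0.466]
contact_force: [0.5, -0.5, -1.6]
grip_width: 0.0173
```

```bash
python3 - <<'E'
from h import *
s=st()
E
```

```text
t14.70 pos [0.5372 0.0286 0.1789] rot [ 3.141e+00 -1.000e-04  4.656e-01] yaw 26.68deg q6 0.948 F [ 0.46 -0.48 -1.56] T [-0.168 -0.066  0.137] w 0.0173
```

{"api": "arm_command", "payload": {"targets": [[[0,0,0],5,1],[[0,0,0],10,1],[[0,0,0],14,1],[[0,0,0],17,1],[[0,0,0],17,1]]}}

```text
time_s: 15.2
tool_pos: [0.5371, 0.0286, 0.1789]
ee_rot: [3.141, -0.0, 0.173]
contact_force: [1.1, 0.5, -1.3]
grip_width: 0.0175
```

```bash
python3 - <<'E'
from h import *
s=st()
E
```

```text
t15.20 pos [0.5371 0.0286 0.1789] rot [ 3.1413e+00 -1.0000e-04  1.7310e-01] yaw 9.92deg q6 1.240 F [ 1.06  0.48 -1.33] T [-0.118 -0.029  0.128] w 0.0175
```

{"api": "arm_command", "payload": {"targets": [[[0,0,0],2,1],[[0,0,0],4,1],[[0,0,0],6,1],[[0,0,0],6,1]]}}

```text
time_s: 15.6
tool_pos: [0.5371, 0.0287, 0.1789]
ee_rot: [3.141, 0.0, 0.069]
contact_force: [0.9, 0.8, -2.3]
grip_width: 0.0172
```

```bash
python3 - <<'E'
from h import *
s=st()
E
```

```text
t15.60 pos [0.5371 0.0287 0.1789] rot [3.1414 0.     0.0693] yaw 3.97deg q6 1.344 F [ 0.86  0.81 -2.27] T [-0.11   0.04   0.213] w 0.0172
```

{"api": "arm_command", "payload": {"targets": [[[0,0,0],2,1],[[0,0,0],4,1],[[0,0,0],4,1]]}}

```text
time_s: 15.9
tool_pos: [0.5371, 0.0287, 0.1789]
ee_rot: [3.141, 0.0, -0.0]
contact_force: [0.3, -1.1, -3.0]
grip_width: 0.0173
```

```bash
python3 - <<'E'
from h import *
s=st()
E
```

```text
t15.90 pos [0.5371 0.0287 0.1789] rot [ 3.1414e+00  1.0000e-04 -2.0000e-04] yaw -0.01deg q6 1.414 F [ 0.33 -1.11 -3.04] T [-0.115  0.136  0.275] w 0.0173
```

{"api": "arm_command", "payload": {"targets": [[[0,0,0],2,1],[[0,0,0],4,1],[[0,0,0],4,1]]}}

```text
time_s: 16.2
tool_pos: [0.5371, 0.0287, 0.1789]
ee_rot: [3.141, 0.0, -0.07]
contact_force: [0.4, 0.1, -3.1]
grip_width: 0.0174
```

```bash
python3 - <<'E'
from h import *
s=st()
E
```

```text
t16.20 pos [0.5371 0.0287 0.1789] rot [ 3.1414e+00  1.0000e-04 -6.9800e-02] yaw -4.00deg q6 1.483 F [ 0.36  0.11 -3.08] T [-0.087 -0.012  0.296] w 0.0174
```

{"api": "arm_command", "payload": {"targets": [[[0,0,0],2,1],[[0,0,0],3,1],[[0,0,0],3,1]]}}

```text
time_s: 16.5
tool_pos: [0.5371, 0.0287, 0.1789]
ee_rot: [3.142, 0.0, -0.123]
contact_force: [0.8, 0.3, -2.2]
grip_width: 0.0174
```

```bash
python3 - <<'E'
from h import *
s=st()
E
```

```text
t16.50 pos [0.5371 0.0287 0.1789] rot [ 3.1415  0.     -0.1228] yaw -7.03deg q6 1.536 F [ 0.79  0.27 -2.2 ] T [-0.093  0.035  0.362] w 0.0174
```

{"api": "arm_command", "payload": {"targets": [[[0,0,0],-6,1],[[0,0,0],-12,1],[[0,0,0],-19.6,1],[[0,0,-0.5],-19.6,1],[[0,0,-2],-19.6,1],[[0,0,-3.2],-19.6,1],[[0,0,-3.8],-19.6,1],[[0,0,-3.8],-19.6,1]]}}

```text
time_s: 17.3
tool_pos: [0.5381, 0.0286, 0.219]
ee_rot: [3.14, -0.003, 0.217]
contact_force: [0.4, -0.2, -1.9]
grip_width: 0.0177
```

```bash
python3 - <<'E'
from h import *
s=st(); go([.6110,-.0393,.205],12.6)
E
```

```text
t17.30 pos [0.5381 0.0286 0.219 ] rot [ 3.1405e+00 -3.1000e-03  2.1740e-01] yaw 12.46deg q6 1.196 F [ 0.41 -0.21 -1.88] T [ 0.008  0.164 -0.038] w 0.0177
shift cm [5.65 8.2  1.43] turn -0.14 dist mm 100.6135292169497
```

{"api": "arm_command", "payload": {"targets": [[[1.2,1.7,0],0,1],[[2.8,4,0.3],0,1],[[4.3,6.3,0.5],0,1],[[5.3,7.7,0.8],0,1],[[5.7,8.2,1.2],0,1],[[5.7,8.2,1.2],0,1],[[5.7,8.2,1.2],0,1]]}}

```text
time_s: 18.0
tool_pos: [0.6098, -0.0384, 0.2045]
ee_rot: [-3.141, 0.001, 0.218]
contact_force: [0.2, 0.0, -1.3]
grip_width: 0.0173
```

```bash
python3 - <<'E'
from h import *
s=st(); go([.6110,-.0393,.185],12.6)
c=r.calibration("wrist"); im=r.read_camera("wrist")[:,:,::-1].copy(); cv2.imwrite("pics/w8.png",im)
np.savez("pics/w8cal.npz",m=c["mtx"],M=c["camera_from_world"],p=s["tool_pos"],rot=s["ee_rot"])
cv2.imwrite("pics/w8c.png",crop(im,200,120,240,180,3.3))
E
```

```text
t18.00 pos [ 0.6098 -0.0384  0.2045] rot [-3.1407e+00  1.1000e-03  2.1830e-01] yaw 12.51deg q6 1.104 F [ 0.23  0.04 -1.33] T [ 0.005  0.108 -0.007] w 0.0173
shift cm [0.1  0.12 1.95] turn -0.09 dist mm 19.526402531490053
```

View pics/w8c.png

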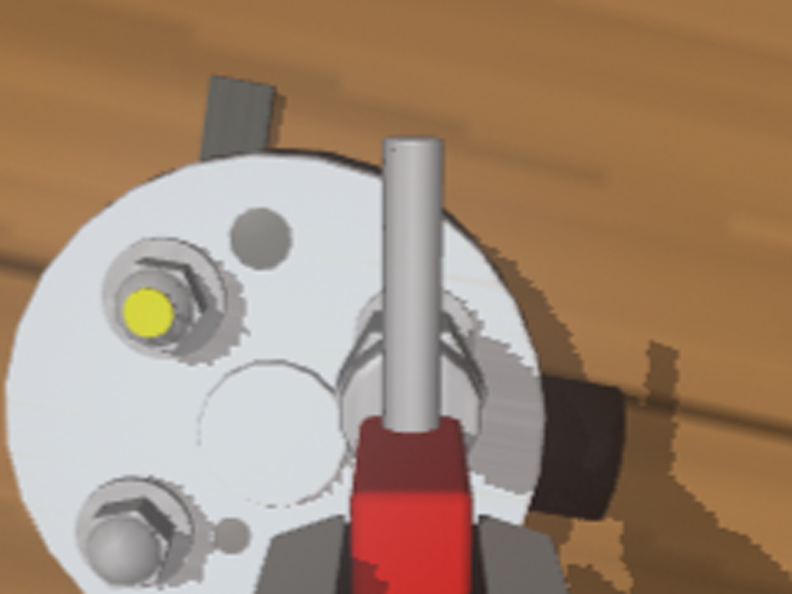

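```bash
python3 - <<'E'
from h import *
im=cv2.imread("pics/w8.png"); cv2.imwrite("pics/w8d.png",crop(im,218,258,50,46,10))
E
```

```text
(no output)
```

View pics/w8d.png

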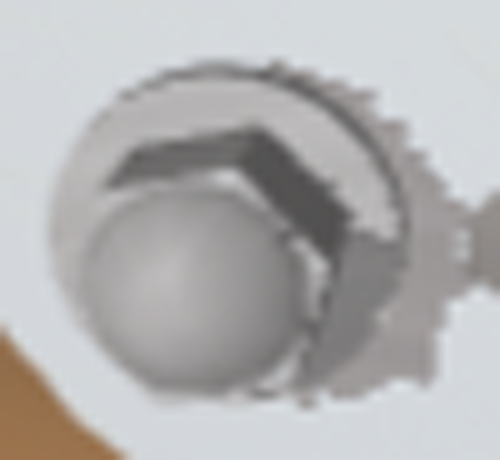

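{"api": "arm_command", "payload": {"targets": [[[0.1,0.1,1],0,1],[[0.1,0.1,1.6],0,1],[[0.1,0.1,2],0,1],[[0.1,0.1,2],0,1],[[0.1,0.1,2],0,1]]}}

```text
time_s: 18.55
tool_pos: [0.6116, -0.0397, 0.1848]
ee_rot: [-3.142, 0.0, 0.218]
contact_force: [-0.1, -0.4, -2.6]
grip_width: 0.0176
```

```bash
python3 - <<'E'
from h import *
s=st(); go([.6110,-.0393,.179],12.6)
E
```

```text
t18.55 pos [ 0.6116 -0.0397  0.1848] rot [-3.1415e+00  2.0000e-04  2.1800e-01] yaw 12.49deg q6 1.103 F [-0.08 -0.38 -2.63] T [ 0.011  0.199 -0.026] w 0.0176
shift cm [-0.05 -0.06  0.58] turn -0.11 dist mm 5.879261729079298
```

```bash
python3 - <<'E'
from h import *
c,p,im=load("w8")
A=lambda x,y:(218+x/10-.45,258+y/10-.45)
for z,V in ((.083,[(110,185),(230,168),(330,250)]),(.071,[(130,148),(258,128),(348,212)])):
    V=[atz(c,A(*q),z) for q in V]
    for a,b in zip(V,V[1:]): e=np.degrees(np.arctan2(*(b-a)[1::-1])); print(np.linalg.norm(a-b).round(4),round(e%60,1))
E
```

```text
0.0113 50.9
0.012 59.9
0.0125 51.8
0.0118 56.1
```

{"api": "arm_command", "payload": {"targets": [[[0,0,0.3],0,1],[[-0.03,-0.05,0.6],0,1],[[-0.03,-0.05,0.6],5,1],[[-0.03,-0.05,0.6],11,1],[[-0.03,-0.05,0.6],17,1],[[-0.03,-0.05,0.6],23,1],[[-0.03,-0.05,0.6],29,1],[[-0.03,-0.05,0.6],35,1]]}}

```text
time_s: 19.35
tool_pos: [0.6112, -0.0392, 0.1788]
ee_rot: [-3.141, 0.0, -0.397]
contact_force: [0.1, -0.2, -2.7]
grip_width: 0.0173
```

```bash
python3 - <<'E'
from h import *
s=st()
E
```

```text
t19.35 pos [ 0.6112 -0.0392  0.1788] rot [-3.1414e+00  2.0000e-04 -3.9670e-01] yaw -22.73deg q6 1.718 F [ 0.14 -0.24 -2.72] T [0.088 0.196 0.196] w 0.0173
```

{"api": "arm_command", "payload": {"targets": [[[0,0,0],5,1],[[0,0,0],9,1],[[0,0,0],13,1],[[0,0,0],15,1],[[0,0,0],15,1]]}}

```text
time_s: 19.85
tool_pos: [0.6112, -0.0392, 0.1788]
ee_rot: [-3.142, 0.0, -0.654]
contact_force: [0.1, 0.8, -2.9]
grip_width: 0.0172
```

```bash
python3 - <<'E'
from h import *
s=st()
E
```

```text
t19.85 pos [ 0.6112 -0.0392  0.1788] rot [-3.1415e+00  3.0000e-04 -6.5430e-01] yaw -37.49deg q6 1.976 F [ 0.12  0.84 -2.94] T [0.153 0.105 0.074] w 0.0172
```

{"api": "arm_command", "payload": {"targets": [[[0,0,0],3,1],[[0,0,0],6,1],[[0,0,0],8,1],[[0,0,0],8,1]]}}

```text
time_s: 20.25
tool_pos: [0.6112, -0.0393, 0.1788]
ee_rot: [3.142, 0.0, -0.793]
contact_force: [0.7, 0.5, -2.6]
grip_width: 0.0177
```

```bash
python3 - <<'E'
from h import *
s=st()
E
```

```text
t20.25 pos [ 0.6112 -0.0393  0.1788] rot [ 3.1416e+00  2.0000e-04 -7.9310e-01] yaw -45.44deg q6 2.115 F [ 0.69  0.5  -2.65] T [0.177 0.098 0.18 ] w 0.0177
```

{"api": "arm_command", "payload": {"targets": [[[0,0,0],2,1],[[0,0,0],4,1],[[0,0,0],4,1]]}}

```text
time_s: 20.55
tool_pos: [0.6112, -0.0393, 0.1788]
ee_rot: [3.142, 0.0, -0.862]
contact_force: [0.5, 0.5, -1.9]
grip_width: 0.0171
```

```bash
python3 - <<'E'
from h import *
s=st()
E
```

```text
t20.55 pos [ 0.6112 -0.0393  0.1788] rot [ 3.1415e+00  2.0000e-04 -8.6250e-01] yaw -49.42deg q6 2.184 F [ 0.55  0.45 -1.92] T [0.217 0.178 0.327] w 0.0171
```

{"api": "arm_command", "payload": {"targets": [[[0,0,0],2,1],[[0,0,0],3,1],[[0,0,0],3,1]]}}

```text
time_s: 20.85
tool_pos: [0.6113, -0.0393, 0.1789]
ee_rot: [3.142, 0.0, -0.915]
contact_force: [-0.1, 1.0, -2.4]
grip_width: 0.0174
```

```bash
python3 - <<'E'
from h import *
s=st()
E
```

```text
t20.85 pos [ 0.6113 -0.0393  0.1789] rot [ 3.1415e+00  1.0000e-04 -9.1520e-01] yaw -52.44deg q6 2.237 F [-0.12  0.97 -2.41] T [0.183 0.166 0.393] w 0.0174
```

{"api": "arm_command", "payload": {"targets": [[[0,0,0],-7,1],[[0,0,0],-14,1],[[0,0,0],-20,1],[[0,0,-0.5],-20,1],[[0,0,-2],-20,1],[[0,0,-3.2],-24,1],[[0,0,-3.8],-32,1],[[0,0,-3.8],-40,1]]}}

```text
time_s: 21.65
tool_pos: [0.6126, -0.0399, 0.2203]
ee_rot: [3.141, -0.005, -0.215]
contact_force: [0.9, 0.4, -2.5]
grip_width: 0.0175
```

```bash
python3 - <<'E'
from h import *
s=st(); go([.6080,.0313,.21],63.5)
E
```

```text
t21.65 pos [ 0.6126 -0.0399  0.2203] rot [ 3.1411 -0.0046 -0.2146] yaw -12.29deg q6 1.536 F [ 0.88  0.43 -2.49] T [0.031 0.164 0.056] w 0.0175
shift cm [-1.97 -6.86  1.02] turn -75.79 dist mm 72.13041048746584
```

{"api": "arm_command", "payload": {"targets": [[[-0.3,-1.3,0],-8,1],[[-0.8,-3,0],-16,1],[[-1.4,-5,0],-24,1],[[-1.9,-6.4,0.3],-32,1],[[-2,-6.9,0.6],-40,1],[[-2,-6.9,0.8],-48,1],[[-2,-6.9,0.8],-56,1],[[-2,-6.9,0.8],-64,1]]}}

```text
time_s: 22.45
tool_pos: [0.6072, 0.0322, 0.2106]
ee_rot: [3.14, -0.001, 0.903]
contact_force: [-0.0, 0.6, -2.7]
grip_width: 0.0174
```

{"api": "arm_command", "payload": {"targets": [[[0,0,0],-8,1],[[0,0,0],-11.8,1],[[0,0,0],-11.8,1]]}}

```text
time_s: 22.75
tool_pos: [0.6073, 0.0321, 0.2105]
ee_rot: [3.14, -0.0, 1.103]
contact_force: [-0.2, 0.1, -1.8]
grip_width: 0.0175
```

```bash
python3 - <<'E'
from h import *
s=st(); go([.6080,.0313,.185],63.5)
c=r.calibration("wrist"); im=r.read_camera("wrist")[:,:,::-1].copy(); cv2.imwrite("pics/w9.png",im)
np.savez("pics/w9cal.npz",m=c["mtx"],M=c["camera_from_world"],p=s["tool_pos"],rot=s["ee_rot"])
cv2.imwrite("pics/w9c.png",crop(im,250,120,240,180,3.3))
E
```

```text
t22.75 pos [0.6073 0.0321 0.2105] rot [ 3.1397e+00 -3.0000e-04  1.1030e+00] yaw 63.19deg q6 0.335 F [-0.16  0.08 -1.81] T [-0.075  0.096 -0.039] w 0.0175
shift cm [-0.04  0.09  2.55] turn -0.31 dist mm 25.559828061010677
```

View pics/w9c.png

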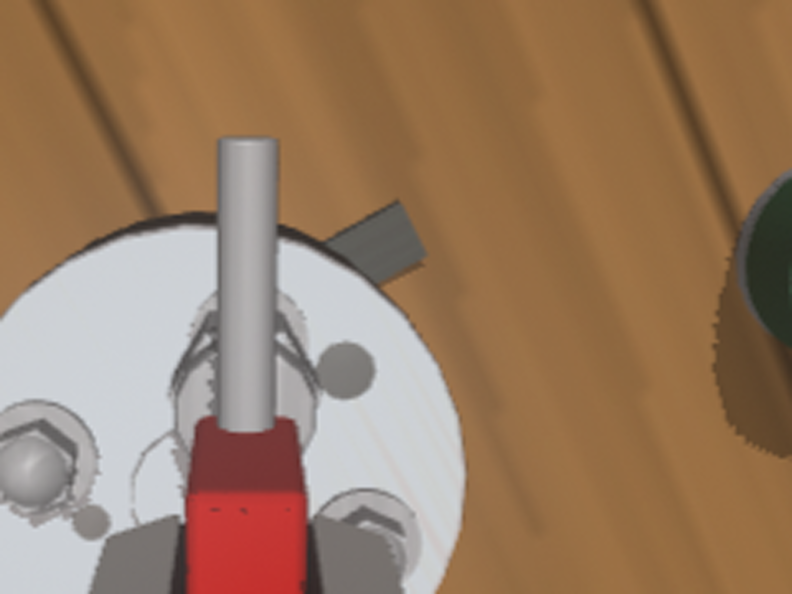

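{"api": "arm_command", "payload": {"targets": [[[-0.03,0.05,1],0,1],[[-0.03,0.08,2],0,1],[[-0.03,0.08,2.5],0,1],[[-0.03,0.08,2.5],0,1],[[-0.03,0.08,2.5],0,1]]}}

```text
time_s: 23.3
tool_pos: [0.6072, 0.0317, 0.1837]
ee_rot: [-3.141, 0.0, 1.104]
contact_force: [1.0, -0.3, -3.3]
grip_width: 0.0175
```

```bash
python3 - <<'E'
from h import *
s=st(); go([.6080,.0313,.179],63.5)
E
```

```text
t23.30 pos [0.6072 0.0317 0.1837] rot [-3.1412e+00  1.0000e-04  1.1043e+00] yaw 63.27deg q6 0.332 F [ 0.96 -0.27 -3.33] T [-0.063 -0.1   -0.02 ] w 0.0175
shift cm [-0.    0.08  0.47] turn -0.23 dist mm 4.779922379864616
```

{"api": "arm_command", "payload": {"targets": [[[0,0.04,0.25],0,1],[[0,0.04,0.5],0,1],[[0,0.04,0.5],5,1],[[0,0.04,0.5],11,1],[[0,0.04,0.5],17,1],[[0,0.04,0.5],23,1],[[0,0.04,0.5],29,1],[[0,0.04,0.5],35,1]]}}

```text
time_s: 24.1
tool_pos: [0.6077, 0.0315, 0.1789]
ee_rot: [3.141, -0.0, 0.49]
contact_force: [1.0, -0.6, -1.9]
grip_width: 0.0175
```

```bash
python3 - <<'E'
from h import *
s=st()
E
```

```text
t24.10 pos [0.6077 0.0315 0.1789] rot [ 3.1413e+00 -2.0000e-04  4.8980e-01] yaw 28.07deg q6 0.947 F [ 1.   -0.59 -1.85] T [-0.045 -0.06   0.12 ] w 0.0175
```

{"api": "arm_command", "payload": {"targets": [[[0,0,0],5,1],[[0,0,0],10,1],[[0,0,0],15,1],[[0,0,0],19,1],[[0,0,0],19,1]]}}

```text
time_s: 24.6
tool_pos: [0.6077, 0.0315, 0.1789]
ee_rot: [3.142, -0.0, 0.163]
contact_force: [0.9, -0.7, -1.4]
grip_width: 0.0177
```

```bash
python3 - <<'E'
from h import *
s=st()
E
```

```text
t24.60 pos [0.6077 0.0315 0.1789] rot [ 3.1415 -0.      0.1625] yaw 9.31deg q6 1.274 F [ 0.89 -0.67 -1.38] T [-0.019 -0.005  0.147] w 0.0177
```

{"api": "arm_command", "payload": {"targets": [[[0,0,0],2,1],[[0,0,0],4,1],[[0,0,0],5,1],[[0,0,0],5,1]]}}

```text
time_s: 25.0
tool_pos: [0.6076, 0.0315, 0.1789]
ee_rot: [-3.142, 0.0, 0.076]
contact_force: [0.4, 0.2, -3.4]
grip_width: 0.0174
```

```bash
python3 - <<'E'
from h import *
s=st()
E
```

```text
t25.00 pos [0.6076 0.0315 0.1789] rot [-3.1416e+00  1.0000e-04  7.6000e-02] yaw 4.35deg q6 1.361 F [ 0.43  0.19 -3.4 ] T [0.041 0.032 0.138] w 0.0174
```

Total 59°, still running. Continue in small steps.

{"api": "arm_command", "payload": {"targets": [[[0,0,0],2,1],[[0,0,0],4,1],[[0,0,0],5,1],[[0,0,0],5,1]]}}

```text
time_s: 25.4
tool_pos: [0.6076, 0.0316, 0.1789]
ee_rot: [-3.142, 0.0, -0.012]
contact_force: [0.9, -0.4, -2.6]
grip_width: 0.0172
```

```bash
python3 - <<'E'
from h import *
s=st()
E
```

```text
t25.40 pos [0.6076 0.0316 0.1789] rot [-3.1415e+00  1.0000e-04 -1.1500e-02] yaw -0.66deg q6 1.448 F [ 0.91 -0.4  -2.55] T [0.053 0.009 0.259] w 0.0172
```

{"api": "arm_command", "payload": {"targets": [[[0,0,0],2,1],[[0,0,0],4,1],[[0,0,0],4,1]]}}

```text
time_s: 25.7
tool_pos: [0.6076, 0.0316, 0.1789]
ee_rot: [-3.142, 0.0, -0.081]
contact_force: [0.6, -0.0, -2.7]
grip_width: 0.0174
```

```bash
python3 - <<'E'
from h import *
s=st()
E
```

```text
t25.70 pos [0.6076 0.0316 0.1789] rot [-3.1416  0.     -0.081 ] yaw -4.64deg q6 1.518 F [ 0.63 -0.04 -2.67] T [ 0.017 -0.017  0.299] w 0.0174
```

{"api": "arm_command", "payload": {"targets": [[[0,0,0],2,1],[[0,0,0],4,1],[[0,0,0],4,1]]}}

```text
time_s: 26.0
tool_pos: [0.6076, 0.0315, 0.179]
ee_rot: [3.142, 0.0, -0.15]
contact_force: [0.9, 0.2, -3.0]
grip_width: 0.0173
```

```bash
python3 - <<'E'
from h import *
s=st()
E
```

```text
t26.00 pos [0.6076 0.0315 0.179 ] rot [ 3.1416  0.     -0.1505] yaw -8.62deg q6 1.587 F [ 0.91  0.18 -2.99] T [0.034 0.019 0.351] w 0.0173
```

{"api": "arm_command", "payload": {"targets": [[[0,0,0],-7,1],[[0,0,0],-14,1],[[0,0,0],-20,1],[[0,0,-0.5],-20,1],[[0,0,-2],-20,1],[[0,0,-3.2],-24,1],[[0,0,-3.8],-31,1],[[0,0,-3.8],-37.5,1]]}}

```text
time_s: 26.8
tool_pos: [0.6087, 0.0313, 0.2201]
ee_rot: [3.139, -0.003, 0.506]
contact_force: [0.7, 0.6, -2.4]
grip_width: 0.0173
```

```bash
python3 - <<'E'
from h import *
s=st(); go([.5404,-.0423,.21],28.9)
E
```

```text
t26.80 pos [0.6087 0.0313 0.2201] rot [ 3.1393e+00 -3.0000e-03  5.0570e-01] yaw 28.98deg q6 0.931 F [ 0.73  0.63 -2.44] T [-0.124  0.114  0.013] w 0.0173
shift cm [-9.55  3.13  0.99] turn 0.08 dist mm 100.97545566780065
```

{"api": "arm_command", "payload": {"targets": [[[-2,0.6,0],0,1],[[-4.7,1.5,0],0,1],[[-7.3,2.3,0.2],0,1],[[-9,2.9,0.4],0,1],[[-9.5,3.1,0.7],0,1],[[-9.5,3.1,0.7],0,1],[[-9.5,3.1,0.7],0,1]]}}

```text
time_s: 27.5
tool_pos: [0.5398, -0.041, 0.2102]
ee_rot: [-3.142, -0.001, 0.502]
contact_force: [-1.0, 0.0, -2.3]
grip_width: 0.0173
```

```bash
python3 - <<'E'
from h import *
s=st(); go([.5404,-.0423,.185],28.9)
c=r.calibration("wrist"); im=r.read_camera("wrist")[:,:,::-1].copy(); cv2.imwrite("pics/w10.png",im)
np.savez("pics/w10cal.npz",m=c["mtx"],M=c["camera_from_world"],p=s["tool_pos"],rot=s["ee_rot"])
E
```

```text
t27.50 pos [ 0.5398 -0.041   0.2102] rot [-3.1415e+00 -5.0000e-04  5.0240e-01] yaw 28.79deg q6 0.783 F [-1.02  0.05 -2.3 ] T [-0.053  0.169 -0.015] w 0.0173
shift cm [-0.01  0.14  2.52] turn -0.11 dist mm 25.24648407646358
```

View pics/w10.png

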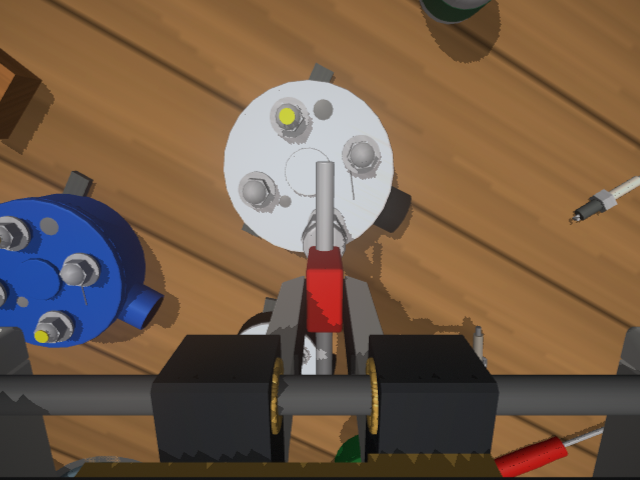

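{"api": "arm_command", "payload": {"targets": [[[0,0.06,1],0,1],[[0,0.1,1.8],0,1],[[0,0.1,2],0,1],[[0,0.1,2],0,1]]}}

```text
time_s: 27.95
tool_pos: [0.5395, -0.042, 0.189]
ee_rot: [-3.14, 0.001, 0.503]
contact_force: [-0.1, -0.7, -3.5]
grip_width: 0.0177
```

```bash
python3 - <<'E'
from h import *
s=st(); go([.5404,-.0423,.184],28.9)
c,p,im=load("w10"); cv2.imwrite("pics/w10d.png",np.hstack([crop(im,235,168,40,40,6.5),crop(im,342,135,40,40,6.5),crop(im,268,98,40,40,6.5)]))
E
```

```text
t27.95 pos [ 0.5395 -0.042   0.189 ] rot [-3.1404e+00  1.1000e-03  5.0270e-01] yaw 28.80deg q6 0.781 F [-0.09 -0.7  -3.53] T [-0.008  0.112  0.039] w 0.0177
shift cm [0.07 0.07 0.5 ] turn -0.1 dist mm 5.121877670275875
```

View pics/w10d.png

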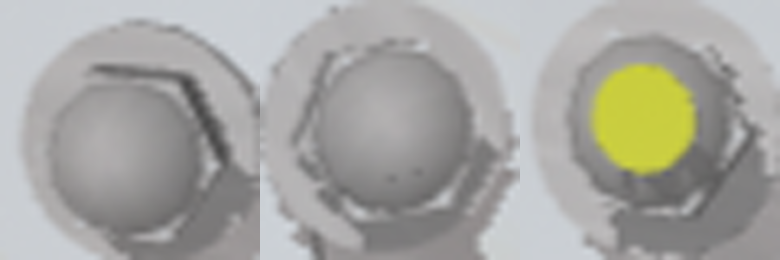

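```bash
python3 - <<'E'
from h import *
c,p,im=load("w10")
def ed(n,u,v,x0,V):
    V=[atz(c,(u+(x-x0)/6.5-.45,v+y/6.5-.45),.083) for x,y in V]
    for a,b in zip(V,V[1:]): e=np.degrees(np.arctan2(*(b-a)[1::-1])); print(n,np.linalg.norm(a-b).round(4),round(e%60,1))
ed("L",235,168,0,[(92,70),(185,80),(226,162)])
ed("R",342,135,260,[(328,57),(296,140)])
ed("YA",268,98,520,[(715,50),(753,130),(697,212)])
E
```

```text
L 0.0125 52.6
L 0.0122 53.5
R 0.0114 8.0
YA 0.0108 54.6
YA 0.0126 52.5
```

{"api": "arm_command", "payload": {"targets": [[[0.05,0.05,0.3],0,1],[[0.05,0.05,0.5],0,1],[[0.05,0.05,0.5],0,1],[[0.05,0.05,0.5],0,1]]}}

```text
time_s: 28.35
tool_pos: [0.5405, -0.0425, 0.185]
ee_rot: [3.142, -0.0, 0.502]
contact_force: [-0.0, 0.5, -1.8]
grip_width: 0.0176
```

```bash
python3 - <<'E'
from h import *
s=st(); go([.5404,-.0423,.179],28.9)
E
```

```text
t28.35 pos [ 0.5405 -0.0425  0.185 ] rot [ 3.1416e+00 -1.0000e-04  5.0240e-01] yaw 28.78deg q6 0.781 F [-0.05  0.5  -1.77] T [-0.065  0.161 -0.003] w 0.0176
shift cm [ 0.   -0.02  0.6 ] turn -0.12 dist mm 6.019973781620611
```

{"api": "arm_command", "payload": {"targets": [[[0,0,0.3],0,1],[[0,0,0.6],0,1],[[0,0,0.6],5,1],[[0,0,0.6],11,1],[[0,0,0.6],17,1],[[0,0,0.6],23,1],[[0,0,0.6],29,1],[[0,0,0.6],35,1]]}}

```text
time_s: 29.15
tool_pos: [0.5404, -0.0423, 0.1786]
ee_rot: [-3.141, 0.0, -0.112]
contact_force: [-0.2, -0.1, -2.4]
grip_width: 0.0172
```

```bash
python3 - <<'E'
from h import *
s=st()
E
```

```text
t29.15 pos [ 0.5404 -0.0423  0.1786] rot [-3.1413e+00  3.0000e-04 -1.1220e-01] yaw -6.43deg q6 1.395 F [-0.22 -0.14 -2.44] T [0.101 0.079 0.158] w 0.0172
```

{"api": "arm_command", "payload": {"targets": [[[0,0,0],5,1],[[0,0,0],10,1],[[0,0,0],15,1],[[0,0,0],19,1],[[0,0,0],22,1],[[0,0,0],22,1]]}}

```text
time_s: 29.75
tool_pos: [0.5404, -0.0423, 0.1786]
ee_rot: [-3.141, 0.0, -0.492]
contact_force: [0.3, 0.2, -2.6]
grip_width: 0.0175
```

```bash
python3 - <<'E'
from h import *
s=st()
E
```

```text
t29.75 pos [ 0.5404 -0.0423  0.1786] rot [-3.1414e+00  5.0000e-04 -4.9190e-01] yaw -28.19deg q6 1.775 F [ 0.32  0.18 -2.56] T [0.152 0.127 0.136] w 0.0175
```

{"api": "arm_command", "payload": {"targets": [[[0,0,0],2,1],[[0,0,0],4,1],[[0,0,0],6,1],[[0,0,0],6,1]]}}

```text
time_s: 30.15
tool_pos: [0.5404, -0.0423, 0.1787]
ee_rot: [-3.141, 0.0, -0.596]
contact_force: [-0.1, 1.5, -2.6]
grip_width: 0.0173
```

```bash
python3 - <<'E'
from h import *
s=st()
E
```

```text
t30.15 pos [ 0.5404 -0.0423  0.1787] rot [-3.1415e+00  3.0000e-04 -5.9570e-01] yaw -34.13deg q6 1.879 F [-0.14  1.49 -2.55] T [0.262 0.103 0.234] w 0.0173
```

{"api": "arm_command", "payload": {"targets": [[[0,0,0],2,1],[[0,0,0],4,1],[[0,0,0],4,1]]}}

```text
time_s: 30.45
tool_pos: [0.5404, -0.0424, 0.1788]
ee_rot: [-3.142, 0.0, -0.665]
contact_force: [-0.3, 1.1, -2.9]
grip_width: 0.0176
```

```bash
python3 - <<'E'
from h import *
s=st()
E
```

```text
t30.45 pos [ 0.5404 -0.0424  0.1788] rot [-3.1416e+00  3.0000e-04 -6.6510e-01] yaw -38.11deg q6 1.948 F [-0.28  1.07 -2.85] T [0.233 0.092 0.274] w 0.0176
```

{"api": "arm_command", "payload": {"targets": [[[0,0,0],2,1],[[0,0,0],3,1],[[0,0,0],3,1]]}}

```text
time_s: 30.75
tool_pos: [0.5404, -0.0424, 0.1788]
ee_rot: [3.142, 0.0, -0.718]
contact_force: [-0.2, 0.8, -3.8]
grip_width: 0.0175
```

```bash
python3 - <<'E'
from h import *
s=st()
E
```

```text
t30.75 pos [ 0.5404 -0.0424  0.1788] rot [ 3.1416e+00  2.0000e-04 -7.1800e-01] yaw -41.14deg q6 2.001 F [-0.18  0.79 -3.81] T [0.269 0.034 0.382] w 0.0175
```

{"api": "arm_command", "payload": {"targets": [[[0,0,0],-7,1],[[0,0,0],-14,1],[[0,0,0],-20,1],[[0,0,-0.5],-20,1],[[0,0,-2],-20,1],[[0,0,-4],-24,1],[[0,0,-6],-31,1],[[0,0,-7],-31.6,1]]}}

```text
time_s: 31.55
tool_pos: [0.5417, -0.043, 0.2526]
ee_rot: [3.141, -0.005, -0.169]
contact_force: [0.1, -0.8, -2.0]
grip_width: 0.0174
```

```bash
python3 - <<'E'
from h import *
s=st(); go([.4893,.3225,.24],-9.5)
c=r.calibration("wrist"); im=r.read_camera("wrist")[:,:,::-1].copy(); cv2.imwrite("pics/w11.png",im)
np.savez("pics/w11cal.npz",m=c["mtx"],M=c["camera_from_world"],p=s["tool_pos"],rot=s["ee_rot"])
E
```

```text
t31.55 pos [ 0.5417 -0.043   0.2526] rot [ 3.1407 -0.0047 -0.1688] yaw -9.67deg q6 1.452 F [ 0.11 -0.84 -2.03] T [ 0.027  0.102 -0.014] w 0.0174
shift cm [-11.31 -35.15   1.18] turn -0.17 dist mm 369.4220273770409
```

View pics/w11.png

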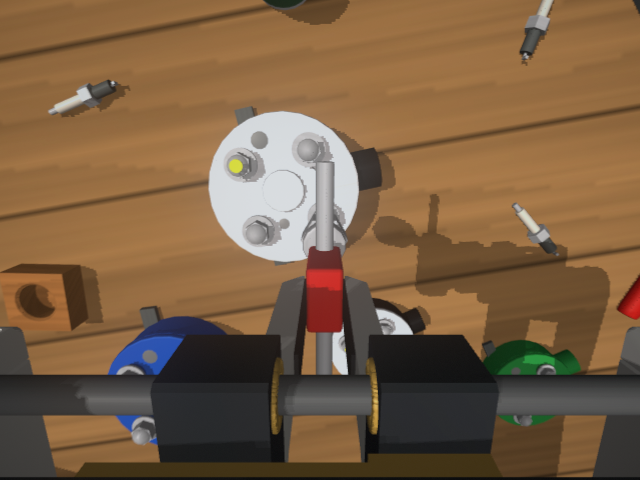

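{"api": "arm_command", "payload": {"targets": [[[-0.8,-2.5,0],0,1],[[-2.1,-6.5,0],0,1],[[-3.5,-11,0],0,1],[[-5,-15.5,0],0,1],[[-6.4,-20,0],0,1],[[-7.9,-24.5,0],0,1],[[-9.3,-29,0],0,1],[[-10.5,-32.5,0],0,1]]}}

```text
time_s: 32.4
tool_pos: [0.4903, 0.2978, 0.2487]
ee_rot: [3.141, 0.0, -0.17]
contact_force: [-0.1, -0.7, -2.7]
grip_width: 0.0175
```

```bash
python3 - <<'E'
from h import *
s=st(); go([.4893,.3225,.19],-9.5)
E
```

```text
t32.40 pos [0.4903 0.2978 0.2487] rot [ 3.1414e+00  4.0000e-04 -1.6970e-01] yaw -9.72deg q6 2.089 F [-0.13 -0.71 -2.68] T [-0.001  0.091 -0.018] w 0.0175
shift cm [-0.51 -2.42  5.87] turn -0.22 dist mm 63.68463658630568
```

{"api": "arm_command", "payload": {"targets": [[[-0.3,-1.5,1],0,1],[[-0.5,-2.4,3],0,1],[[-0.5,-2.4,5],0,1],[[-0.5,-2.4,5.5],0,1],[[-0.5,-2.4,5.5],0,1],[[-0.5,-2.4,5.5],0,1]]}}

```text
time_s: 33.0
tool_pos: [0.491, 0.3196, 0.1948]
ee_rot: [-3.141, -0.001, -0.169]
contact_force: [0.1, -0.1, -2.2]
grip_width: 0.0178
```

```bash
python3 - <<'E'
from h import *
s=st(); go([.4893,.3225,.15],-9.5)
c=r.calibration("wrist"); im=r.read_camera("wrist")[:,:,::-1].copy(); cv2.imwrite("pics/w12.png",im)
np.savez("pics/w12cal.npz",m=c["mtx"],M=c["camera_from_world"],p=s["tool_pos"],rot=s["ee_rot"])
s=r.read_camera("scene")[:,:,::-1]; t=r.read_camera("top")[:,:,::-1]
cv2.imwrite("pics/st12.png",np.hstack([crop(s,380,90,130,120,3),crop(t,95,170,130,120,3)]))
E
```

```text
t33.00 pos [0.491  0.3196 0.1948] rot [-3.1411e+00 -1.1000e-03 -1.6930e-01] yaw -9.70deg q6 2.124 F [ 0.05 -0.06 -2.18] T [-0.01   0.1   -0.028] w 0.0178
shift cm [-0.22 -0.25  4.48] turn -0.2 dist mm 44.885401712281016
```

View pics/w12.png

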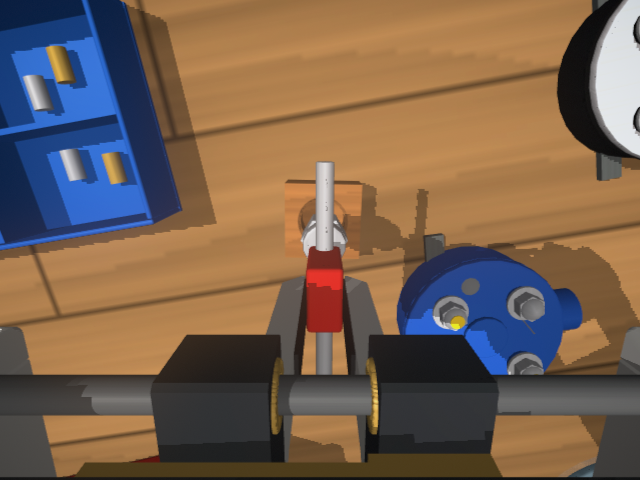

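View pics/st12.png

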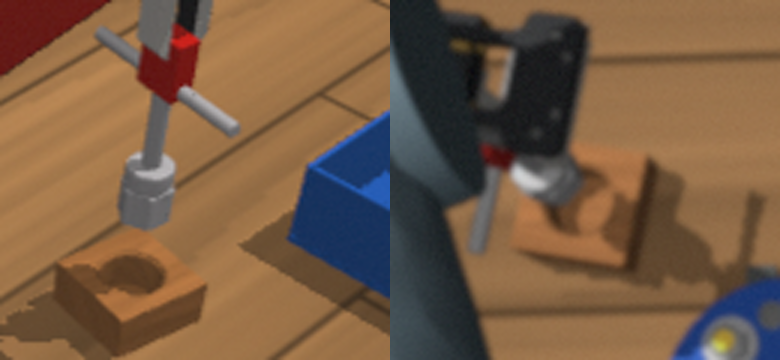

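```bash
python3 - <<'E'
from h import *
c,p,im=load("w12")
B=np.array([atz(c,q,.035) for q in [(286,180),(363,183),(361,255),(285,255)]]);print(B.round(4),B.mean(0))
print(atz(r.calibration("scene"),(380+132/3-.3,90+272/3-.3),.035))
s=st();go([.4893,.3225,.15],-9.5)
E
```

```text
[[0.5352 0.3488 0.035 ]
 [0.5198 0.2762 0.035 ]
 [0.4482 0.2886 0.035 ]
 [0.4613 0.3646 0.035 ]] [0.49111238 0.31954882 0.035     ]
[0.49004297 0.3228055  0.035     ]
t33.15 pos [0.4912 0.3199 0.1953] rot [-3.1405e+00 -2.0000e-03 -1.6860e-01] yaw -9.66deg q6 2.124 F [ 0.13  0.15 -1.66] T [-0.082  0.185 -0.   ] w 0.0175
shift cm [-0.24 -0.22  4.53] turn -0.16 dist mm 45.41115345615986
```

{"api": "arm_command", "payload": {"targets": [[[-0.2,-0.2,1.5],0,1],[[-0.2,-0.2,3],0,1],[[-0.2,-0.2,4.3],0,1],[[-0.2,-0.2,4.3],0,1],[[-0.2,-0.2,4.3],0,1]]}}

```text
time_s: 33.65
tool_pos: [0.4883, 0.3221, 0.1501]
ee_rot: [3.141, 0.001, -0.168]
contact_force: [0.3, -0.8, -2.2]
grip_width: 0.0176
```

```bash
python3 - <<'E'
from h import *
s=st(); go([.4896,.3221,.1112],-9.5)
E
```

```text
t33.65 pos [0.4883 0.3221 0.1501] rot [ 3.1408e+00  1.3000e-03 -1.6780e-01] yaw -9.61deg q6 2.128 F [ 0.32 -0.85 -2.21] T [0.019 0.151 0.016] w 0.0176
shift cm [ 0.14 -0.02  3.89] turn -0.11 dist mm 38.90892523804349
```

{"api": "arm_command", "payload": {"targets": [[[0.1,0,0.6],0,1],[[0.1,0,1.2],0,1],[[0.1,0,1.8],0,1],[[0.1,0,2.2],0,1],[[0.1,0,2.2],0,1]]}}

```text
time_s: 34.15
tool_pos: [0.4891, 0.3219, 0.128]
ee_rot: [3.141, 0.001, -0.168]
contact_force: [0.4, 0.5, -2.4]
grip_width: 0.0174
```

```bash
python3 - <<'E'
from h import *
s=st(); go([.4896,.3221,.1112],-9.5)
E
```

```text
t34.15 pos [0.4891 0.3219 0.128 ] rot [ 3.1407e+00  1.4000e-03 -1.6780e-01] yaw -9.61deg q6 2.127 F [ 0.44  0.52 -2.35] T [-0.004  0.145 -0.05 ] w 0.0174
shift cm [ 0.05 -0.03  1.68] turn -0.11 dist mm 16.786859652760075
```

In the hole by about 13 mm, no contact force. Lower to the floor.

{"api": "arm_command", "payload": {"targets": [[[0.05,0,0.6],0,1],[[0.05,0,1.1],0,1],[[0.05,0,1.5],0,1],[[0.05,0,1.6],0,1],[[0.05,0,1.65],0,1],[[0.05,0,1.65],0,1]]}}

```text
time_s: 34.75
tool_pos: [0.4903, 0.3221, 0.1126]
ee_rot: [-3.141, -0.0, -0.168]
contact_force: [-0.8, -0.0, -2.5]
grip_width: 0.0172
```

```bash
python3 - <<'E'
from h import *
s=st(); go([.4896,.3221,.1109],-9.5)
E
```

```text
t34.75 pos [0.4903 0.3221 0.1126] rot [-3.1415e+00 -2.0000e-04 -1.6770e-01] yaw -9.61deg q6 2.127 F [-0.78 -0.   -2.51] T [ 0.015  0.183 -0.086] w 0.0172
shift cm [-0.06  0.01  0.17] turn -0.11 dist mm 1.7978436922017427
```

{"api": "arm_command", "payload": {"targets": [[[0,0,0.08],0,1],[[0,0,0.16],0,1],[[0,0,0.2],0,1],[[0,0,0.2],0,1]]}}

```text
time_s: 35.15
tool_pos: [0.4904, 0.3221, 0.1109]
ee_rot: [-3.141, -0.001, -0.168]
contact_force: [-0.3, -1.2, -0.8]
grip_width: 0.0174
```

```bash
python3 - <<'E'
from h import *
s=st()
E
```

```text
t35.15 pos [0.4904 0.3221 0.1109] rot [-3.1413e+00 -6.0000e-04 -1.6780e-01] yaw -9.61deg q6 2.127 F [-0.26 -1.18 -0.78] T [0.    0.252 0.02 ] w 0.0174
```

{"api": "arm_command", "payload": {"targets": [[[0,0,0],0,0.7],[[0,0,0],0,0.6],[[0,0,0],0,0.4],[[0,0,0],0,0.3],[[0,0,0],0,0.3],[[0,0,0],0,0.3]]}}

```text
time_s: 35.75
tool_pos: [0.4902, 0.3221, 0.1104]
ee_rot: [-3.142, -0.0, -0.168]
contact_force: [0.3, -0.1, 0.4]
grip_width: 0.0621
```

```bash
python3 - <<'E'
from h import *
s=st()
im=r.read_camera("wrist")[:,:,::-1].copy(); cv2.imwrite("pics/w13.png",im)
E
```

```text
t35.75 pos [0.4902 0.3221 0.1104] rot [-3.1415 -0.     -0.1678] yaw -9.61deg q6 2.127 F [ 0.29 -0.08  0.37] T [-0.007  0.199  0.014] w 0.0621
```

View pics/w13.png

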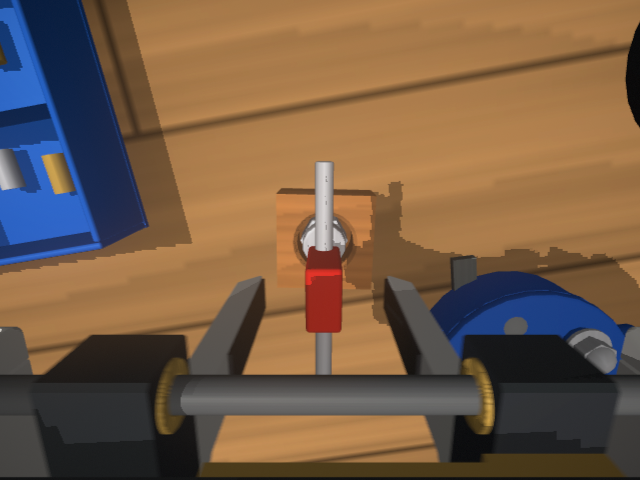

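Wrench stands freely (grip at 324,300, hole at 324,240). Retreat upward, then look back at the cover.

{"api": "arm_command", "payload": {"targets": [[[0,0,-1.5],0,0.3],[[0,0,-4],0,0.3],[[0,0,-7.5],0,0.3],[[0,0,-11],0,0.3],[[0,0,-14],0,0.3],[[0,0,-15],0,0.3]]}}

```text
time_s: 36.4
tool_pos: [0.4919, 0.3228, 0.2659]
ee_rot: [-3.137, -0.007, -0.168]
contact_force: [0.3, -0.0, -0.1]
grip_width: 0.0657
```

```bash
python3 - <<'E'
from h import *
s=st(); go([.53,.13,.29],-9.6)
for n in ("scene","top"): cv2.imwrite(f"pics/{n}13.png",r.read_camera(n)[:,:,::-1])
E
```

```text
t36.40 pos [0.4919 0.3228 0.2659] rot [-3.1374 -0.0068 -0.1677] yaw -9.61deg q6 2.127 F [ 0.32 -0.01 -0.12] T [-0.005  0.123 -0.041] w 0.0657
shift cm [ 6.99 18.37 -2.44] turn -0.01 dist mm 198.01554895743524
```

View pics/scene13.png

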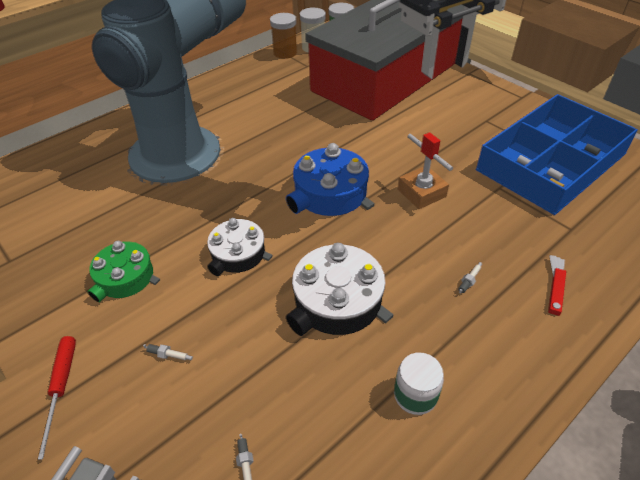

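{"api": "arm_command", "payload": {"targets": [[[0.6,3,-1],0,0.3],[[1.4,7,-2],0,0.3],[[2.3,11.5,-2],0,0.3],[[3.2,16,-2],0,0.3],[[4,20.5,-2],0,0.3],[[5,25,-2],0,0.3],[[5.8,29,-2],0,0.3],[[6.2,31.5,-2],0,0.3]]}}

```text
time_s: 37.3
tool_pos: [0.4975, -0.0012, 0.278]
ee_rot: [3.141, 0.004, -0.17]
contact_force: [-0.0, 0.5, 0.7]
grip_width: 0.0659
```

{"api": "arm_command", "payload": {"targets": [[[0,0,0],0,0.3],[[0,0,0],0,0.3],[[0,0,0],0,0.3]]}}

```text
time_s: 37.6
tool_pos: [0.4983, 0.0022, 0.2795]
ee_rot: [-3.141, 0.002, -0.166]
contact_force: [-0.9, -0.0, 0.4]
grip_width: 0.0657
```

```bash
python3 - <<'E'
from h import *
s=st(); c=r.calibration("wrist"); im=r.read_camera("wrist")[:,:,::-1].copy(); cv2.imwrite("pics/w14.png",im)
np.savez("pics/w14cal.npz",m=c["mtx"],M=c["camera_from_world"],p=s["tool_pos"],rot=s["ee_rot"])
uv=proj(c,[[.5374,.0283,.083],[.6110,-.0393,.083],[.6080,.0313,.083],[.5404,-.0423,.083]]); print(uv.round(1))
o=[tuple(np.round(u-18).astype(int)) for u in uv]; print(o)
cv2.imwrite("pics/w14d.png",np.hstack([crop(im,x,y,36,36,5.5) for x,y in o]))
E
```

```text
t37.60 pos [0.4983 0.0022 0.2795] rot [-3.1412e+00  1.7000e-03 -1.6650e-01] yaw -9.54deg q6 1.514 F [-0.9  -0.    0.38] T [ 0.051  0.114 -0.03 ] w 0.0657
[[293.3 180. ]
 [345.9  95.6]
 [277.3 111.2]
 [358.9 165.9]]
[(np.int64(275), np.int64(162)), (np.int64(328), np.int64(78)), (np.int64(259), np.int64(93)), (np.int64(341), np.int64(148))]
```

View pics/w14d.png

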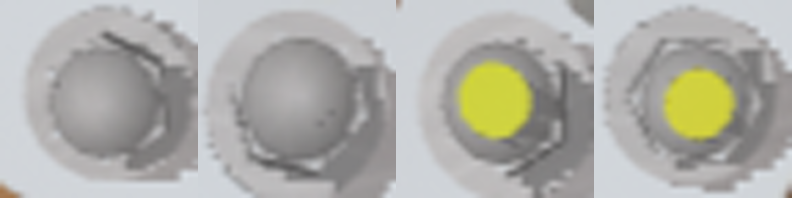

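```bash
python3 - <<'E'
from h import *
c,p,im=load("w14")
def ed(n,u,v,x0,V):
    V=[atz(c,(u+(x-x0)/5.5-.4,v+y/5.5-.4),.083) for x,y in V]
    for a,b in zip(V,V[1:]): e=np.degrees(np.arctan2(*(b-a)[1::-1])); print(n,np.linalg.norm(a-b).round(4),round(e%60,1))
ed("L",275,162,0,[(103,33),(160,62)])
ed("R",328,78,198,[(248,157),(315,173)])
ed("YA",259,93,396,[(562,65),(562,140),(510,173)])
ed("YB",341,148,594,[(630,90),(658,42),(725,40)])
E
```

```text
L 0.0121 53.6
R 0.0126 7.7
YA 0.0131 49.0
YA 0.0114 51.1
YB 0.0103 20.4
YB 0.0127 22.1
```

```bash
python3 - <<'E'
from h import *
st(); print(r.finish_job())
E
```

```text
t37.65 pos [0.4984 0.0023 0.2798] rot [-3.1413e+00  1.2000e-03 -1.6600e-01] yaw -9.51deg q6 1.513 F [-0.01 -0.7  -0.46] T [0.017 0.097 0.031] w 0.0658
the job is handed in; nothing more can be done
None
```

The job is done and handed in after 37.7 s of the 72 s allowed.

**What I did**
- **First pass:** I gave the two undabbed nuts on the larger white cover their eighth of a turn, one after the other. The hex angles in the camera images showed about 40° and 43° turned, against the nominal 45°.
- **Second pass:** I tightened all four to the stop, going to the opposite nut each time: undabbed, its opposite, dabbed, its opposite.
- **Wrench:** I stood it back in the wooden block, let go and lifted clear.

**Last checks**
- **Tightness:** the torque ran at about 0.15 N m, then rose to 0.36, 0.39, 0.35 and 0.38 N m as each nut came up against the stop. That winds the rubber by 0.2 rad at most; it is damaged at 0.35.
- **Pressing:** the wrench was always held about 2 mm above the nut flange, and the force showed only the wrench's own weight.
- **Surroundings:** in the last scene picture the wrench stands upright in its block, and the spark plugs and other parts look unmoved.

**Small disagreements**
- The image-measured total turns came out slightly under what the nominal start angles predict. The undabbed nuts showed about 78–79° against 80°, and the dabbed ones about 38–42° against 43°.
- The shortfalls are within about 3° of image error plus the approximate start values, except the last dabbed nut. That one is about 5° short, but its torque showed it firm on the stop.

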